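Re-hang the washed spice-cabinet door on its lift-off hinge pins

ROBOT

A 7-joint arm with a two-finger parallel gripper is mounted at the origin on a cart in front of the work surface, level with it; the furniture and walls round the work are solid. World frame = base frame: x ahead of the robot, y to its left, z up, the work surface at z = 0. Lengths are in m, angles in rad, forces in N, time in s.
With the tool pointing down it reaches from about 0.425 to 1.025 m from the base axis. Payload 9.4 kg.
Tool frame: the origin (TCP) lies between the finger pads; the fingertips stand env.tip_reach ahead of it and the grasp point (between the pads) lies 3 mm ahead of it (env.tip_reach is the distance from the TCP to the fingertips, in m); x points along the fingers, y is the direction in which the jaws open and shut, and the axes are right-handed (so a half turn about x gives the same grasp; the last joint's range is limited). The gripper opens to 85 mm and grips with 20 to 120 N. Pads are 22 mm wide; open, the fingers measure 114 mm over their backs; the gripper's body (76 mm by 85 mm) begins 54 mm behind the grasp point. The pads swing forward as they close: fully open they stand 13 mm farther back than shut.
Start: joints at [-1.272, 0.599, -0.003, 1.599, 0.002, 0.943, -0.08], TCP at [0.266, 0.674, 0.217] pointing down, gripper open.
Joint ranges: [-2.57, 2.57], [-0.35, 1.97], [-1.29, 1.29], [0.11, 2.56], [-1.05, 4.19], [0.11, 1.86], [-2.63, 2.63]. Speed limits (rad/s): [2.22, 2.22, 3.01, 3.01, 3.14, 3.14, 3.14].

INTERFACE

Orientations are given as a 3x3 rotation matrix whose columns are the frame's x, y, z axes.
In Python, from rig import env, viewer, workorder gives the robot as it stands. The module is installed in compiled form; this text tells all that it offers.
- The arm moves only by the tool play_rows, never from a script. Its argument "plan" is a list that holds one entry, the list of rows, each a list of 7 numbers: the shift along the tool's x, y, z normalised to -1 to 1, where 1 is 0.15 m, then the turn, a rotation vector about the tool's x, y, z normalised to -1 to 1, where 1 is 0.5 rad, then the closure in counts, from 0 (fully open) to 255 (shut). A call has 1 to 5 rows; each row is the pose to reach, as a shift and turn from the pose measured when the call began, along the tool's axes at that moment; what a row does not reach only later rows make up. A row lasts 1/8 s, in which the tool goes at most 62.5 mm and 10.7 degrees, less where a joint would pass 70% of its speed; a pose out of reach is approached as far as the arm can. A call with a number of a shift or a turn outside -1 to 1 is refused whole. A call with a gripper value outside its range is refused whole. The fingers move at their own pace and stop on an object; the grip force is fixed at half the most. Time passes only in rows, so rows that repeat a pose let the fingers close. It gives the time, the measured TCP pose, the force and the opening at its end, in the units of the state.
- env.state(): the state, without advancing time (a new reading comes with each control period).
- viewer.read_camera(name): name is "scene" or "side" or "wrist"; returns (picture, depth): 400x640x3 uint8, red, green, blue; 400x640 float32, m along the optical axis (not along the pixel's ray), 0 where there is no reading.
- viewer.calibration(name): a dict with "fx", "fy", "cx", "cy" (pixels), "R" (3x3) and "t" (3): a world point X has camera coordinates R X + t. Camera axes: x right, y down, z forward; pixel columns grow to the right and rows downward; lengths in m; the calibration is good to about 2 mm. A picture is of the moment at which its call begins: read the wrist's pose just before it. calibration takes no time and is no camera call; for the wrist camera it gives the pose at the moment of the call.
- workorder.sign_off(): hands the job in, once; it reports no verdict.
The state is a dict: "time": time; "qpos": joint angles; "qd": joint speeds; "joint_efforts": joint torques, N m; "tool_pos": TCP position; "eef_rot": TCP orientation; "contact_force": force on the tool from outside, world axes, zero at the start; "moment": the same for the moment, N m; "finger_gap": opening from 0.0 (shut) to 1.0 (fully open).
Only numpy, scipy, OpenCV 4.12 (cv2) and the standard library are available. Lean on these libraries where they do the work, as an engineer would, in place of code of your own. Each camera call takes 0.05 s, during which the arm holds its last target.

TASK

The door of the little wooden spice cabinet has been washed and stands in the wire drying rack. Take it out, lower both of its hinge sleeves onto the cabinet's two upright hinge pins until it sits fully down, feeling gently for the pins and never forcing it, then swing the door shut and let go. Leave the other things where they stand.

Things in the scene. Friction and masses are not known exactly. Their poses are not given: they have to be found in the camera images.
- cabinet: Open light wood spice cabinet, fixed, 180 wide (y) x 110 deep (x) x 196 mm high. Origin: centre of its underside; x from front to back, y to its left side as seen from the front, z up. Front plane at x = -55 mm; the shut door rests on two 4 mm rubber bumpers there at y = -71. Left on the front a slotted steel strip carries two bare upright hinge pins, one straight above the other.
- hinge_mark (a point): Hinge-pin axis if the strip were slid fully in along its slots (cabinet x -65, y +100 mm), at the top of the lower pin's lug (its seat), z = 34 mm. The slots run sideways and the strip is screwed tight anywhere in them: the true axis of both pins lies 0 to 18 mm farther out, along the cabinet's +y; x and height are true. The strip does not give. Axes as the cabinet's.
- hinge_mark_high (a point): The same point for the upper pin, at its seat, z = 164 mm. Each pin is steel, 8 mm in diameter, 20 mm long (tips at z = 54 and 184 mm), cut off square at the top, and stands on a round lug 14 mm across and 12 mm high that is joined backwards to the strip.
- door: Loose door, about 0.25 kg, standing in the rack, underside at z = 16 mm. Origin: on the hinge axis (of its two sleeves), level with its underside. z up, x normal to the panel towards the inner face; the axis lies in the panel's mid-plane. Hung and shut its axes are parallel to the cabinet's, underside at z = 14 mm; it opens clockwise seen from above (square open, free edge to the cabinet's -x).
- door_mid (a point): Centre of the door's panel (light wood, 186 wide x 190 high x 12 mm thick, frame 35 mm wide, middle recessed), 103.5 mm from the hinge axis along the door's -y, 95 mm below its top edge, which is free to grip from above. A steel knob 21 mm across stands 22 mm out of the outer face, 179 mm from the axis, 118 mm above the underside. Axes as the door's.
- sleeve_low (a point): Centre of the lower end of the door's lower hinge sleeve: a steel tube 24 mm long, 15.6 mm outside, 10.2 mm bore, open at both ends, its lower end 20 mm above the door's underside. Seated, this end rests on the lower lug. Axes as the door's.
- sleeve_high (a point): Centre of the lower end of the upper sleeve, alike, 150 mm above the door's underside. Seated, this end is down on the upper lug. Axes as the door's.
- rack: Steel wire drying rack fixed on the worktop, 120 x 124 mm, wire loops 90 mm high at 20 mm pitch; slots run along its x; the door stands in the middle slot (16 mm clear). Origin: centre of its underside.
- flask: Bystander: slim white vacuum flask, 67 mm across, 184 mm tall. Origin: centre of its underside.
- bottle: Bystander: ribbed clear plastic bottle, 95 mm across, 317 mm tall. Origin: centre of its underside.
- garlic: Bystander: garlic bulb, 60 mm. Origin: centre of its underside.
- lemon: Bystander: lemon, 78 x 55 x 56 mm. Origin: centre of its underside.
- pepper: Bystander: spice jar with yellow-brown cap, 45 mm across, 100 mm tall. Origin: centre of its underside.
- teaspoon: Bystander: steel teaspoon lying flat, 130 x 26 x 11 mm. Origin: centre of its underside.

How it is judged:
By the outcome, as a careful person would: the job done as asked, in the order asked, and still so for the second after the job is handed in, with the robot touching nothing.
It also fails if it takes over 66 s, if anything falls off the work surface, if the arm or the gripper's body presses on something with over 40 N, if the wrist force passes 120 N, or if a joint passes its speed limit or range.

## Working session

There is one attempt and no reset: what is moved stays moved. The work goes in short steps, Python scripts to look and compute and a tool call to move; the robot and the scene stay as the last step left them, time stands still between calls to the robot, and variables do not carry over. Pictures are saved under pics/ and viewed, and the job is handed in when it is done.

Besides the shell and the picture viewer there is one more tool, called after "Request:" in YAML: its name, and indented under it one key for each argument. play_rows: Moves the arm, as the interface text tells. Its arguments: {"type":"object","properties":{"plan":{"type":"array","items":{"type":"array","items":{"type":"array","items":{"type":"number"}}}}},"required":["plan"]}

```bash
mkdir -p pics; ls; python3 - <<'E'
from rig import env, viewer
import cv2, numpy as np
s=env.state(); print(s, env.tip_reach)
for n in ["scene","side","wrist"]:
    p,d=viewer.read_camera(n); cv2.imwrite(f"pics/{n}0.png",p[:,:,::-1]); np.save(f"pics/{n}0.npy",d)
    c=viewer.calibration(n); print(n,c)
E
```

```text
pics
{'time': 0.0, 'qpos': array([-1.27169933,  0.60010713, -0.00255457,  1.60012063,  0.00183074,
        0.94287161, -0.07977016]), 'qd': array([-0.00105888, -0.0018887 , -0.00128769, -0.00138789,  0.00085809,
        0.00245188,  0.00038048]), 'joint_efforts': array([ 1.03126124e-03, -7.76458311e+01,  1.56513859e+00, -2.58004743e+01,
        1.23807084e-02,  8.83728062e-03,  2.73393528e-05]), 'tool_pos': array([0.26592741, 0.67395535, 0.2163331 ]), 'eef_rot': array([[-4.03070049e-04,  3.66906040e-01,  9.30257919e-01],
       [-1.44991757e-03,  9.30256802e-01, -3.66906228e-01],
       [-9.99998868e-01, -1.49668621e-03,  1.57024858e-04]]), 'contact_force': array([0.5595975 , 0.08504855, 0.05527018]), 'moment': array([-0.05573785, -0.06076306, -0.00165426]), 'finger_gap': 0.9992070637915853} 0.022
scene {'fx': 414.1285171751208, 'fy': 414.1285171751208, 'cx': 323.9826366271685, 'cy': 205.28027300958556, 'R': array([[ 0.66599761, -0.74576791, -0.01665558],
       [-0.43115842, -0.36662759, -0.82443109],
       [ 0.60872786,  0.55625033, -0.56571722]]), 't': array([-0.39583948,  0.34982385,  0.90101478])}
side {'fx': 516.1960821138167, 'fy': 516.1960821138167, 'cx': 319.5269905844925, 'cy': 205.4852325381764, 'R': array([[ 0.9869325 , -0.16108838,  0.00384267],
       [-0.06959679, -0.44766129, -0.89149069],
       [ 0.145329  ,  0.87957371, -0.45302271]]), 't': array([-0.578952  ,  0.12493826,  1.57678238])}
wrist {'fx': 319.8315134069884, 'fy': 319.8315134069884, 'cx': 314.8350770838266, 'cy': 204.19262165534928, 'R': array([[ 0.36704301,  0.93020302, -0.00133037],
       [ 0.88102286, -0.34717772,  0.32135081],
       [ 0.29845962, -0.11912165, -0.94695928]]), 't': array([-0.7238966 , -0.04057517,  0.38033937])}
```

View pics/scene0.png

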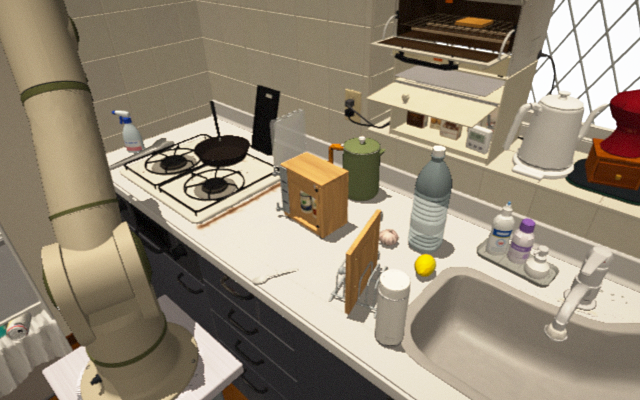

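View pics/side0.png

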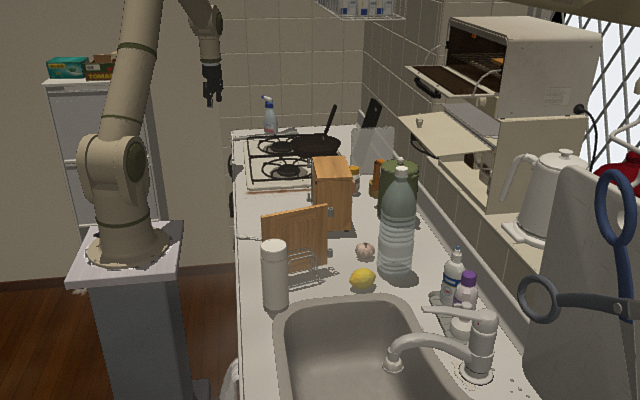

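View pics/wrist0.png

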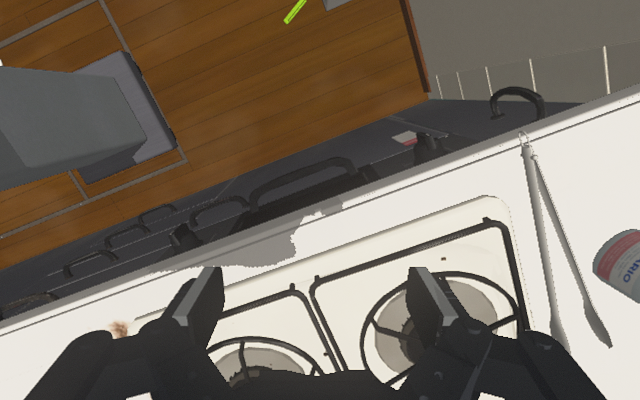

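Scene view: the cabinet is at about (315,195) with its hinge strip at (285,185). The door stands edge-on in the rack at about (363,262). The flask (391,308), lemon, garlic, bottle and teaspoon (275,275) are around it. I'll zoom in.

```bash
cat > h.py <<'E'
import numpy as np, cv2
from rig import env, viewer
def grab(n,tag):
    c=viewer.calibration(n); p,d=viewer.read_camera(n)
    cv2.imwrite(f"pics/{n}{tag}.png",p[:,:,::-1]); np.save(f"pics/{n}{tag}.npy",d); np.savez(f"pics/{n}{tag}_c.npz",**c); return p,d,c
def cloud(d,c):
    v,u=np.mgrid[:400,:640]
    P=np.stack([(u-c['cx'])/c['fx']*d,(v-c['cy'])/c['fy']*d,d],-1)
    return (P-c['t'])@c['R']     # R^T (P-t)
def ray(c,u,v):
    r=np.array([(u-c['cx'])/c['fx'],(v-c['cy'])/c['fy'],1.]); R=c['R']; return -R.T@c['t'], R.T@r
def plane(c,u,v,z):
    o,r=ray(c,u,v); return o+r*(z-o[2])/r[2]
def proj(c,X):
    p=c['R']@np.asarray(X)+c['t']; return np.array([c['fx']*p[0]/p[2]+c['cx'],c['fy']*p[1]/p[2]+c['cy']])
def crop(n,tag,x0,y0,x1,y1,k,out):
    im=cv2.imread(f"pics/{n}{tag}.png")[y0:y1,x0:x1]; cv2.imwrite(f"pics/{out}.png",cv2.resize(im,None,fx=k,fy=k,interpolation=cv2.INTER_CUBIC))
E
python3 - <<'E'
from h import *
for n in ["scene","side"]:
    np.savez(f"pics/{n}0_c.npz",**viewer.calibration(n))
crop("scene","0",265,140,425,350,2.8,"c1") 
crop("side","0",240,140,400,320,3.3,"c2")
c=dict(np.load("pics/scene0_c.npz")); W=cloud(np.load("pics/scene0.npy"),c)
cs=dict(np.load("pics/side0_c.npz")); WS=cloud(np.load("pics/side0.npy"),cs)
# top layers
for nm,w in (("scene",W),("side",WS)):
    w=w.reshape(-1,3); m=(w[:,0]>.3)&(w[:,0]<1.1)&(abs(w[:,1])<.5)&(w[:,2]>-.01)
    for lo,hi in((.19,.2),(.2,.213)):
        q=w[m&(w[:,2]>lo)&(w[:,2]<hi)]; print(nm,lo,len(q),q.min(0),q.max(0))
E
```

```text
scene 0.19 2553 [ 0.39106202 -0.49947453  0.19001554] [1.09863756 0.49856955 0.19999895]
scene 0.2 2389 [ 0.39167655 -0.4999682   0.20000572] [1.09996022 0.49905513 0.21299061]
side 0.19 1992 [ 0.39241254 -0.49983514  0.19000717] [1.07931618 0.49335957 0.19999498]
side 0.2 2197 [ 0.39253207 -0.49330438  0.20000922] [1.0841838  0.49682019 0.21299855]
```

View pics/c1.png

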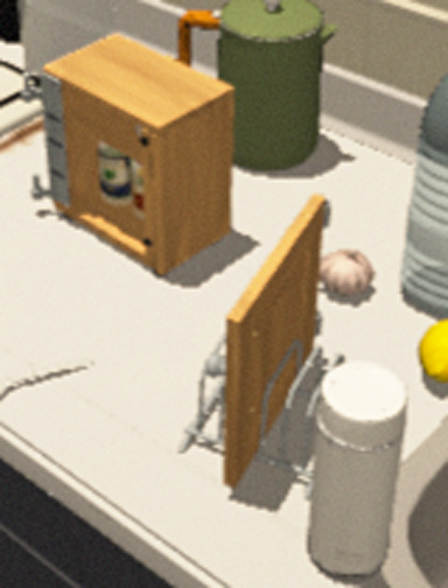

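View pics/c2.png

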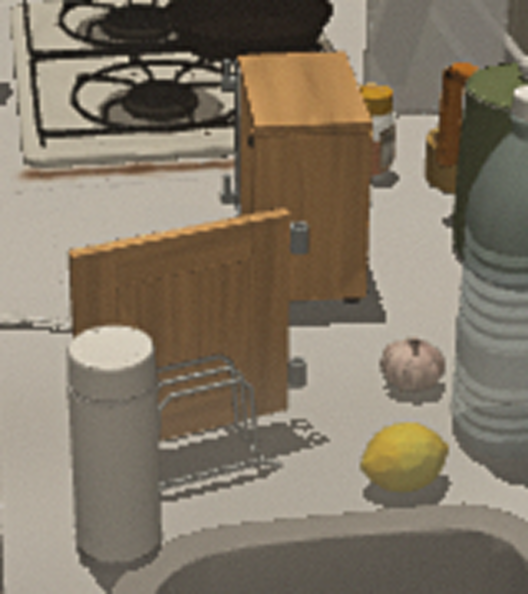

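The door's sleeves are at its far (+x) end. The face towards the side camera has no knob, so it is the inner one and faces about -y. Next I measure the cabinet, door top and flask.

```bash
python3 - <<'E'
from h import *
for n in("scene","side"):
    c=dict(np.load(f"pics/{n}0_c.npz")); W=cloud(np.load(f"pics/{n}0.npy"),c)
    im=cv2.imread(f"pics/{n}0.png"); hsv=cv2.cvtColor(im,cv2.COLOR_BGR2HSV)
    wood=(hsv[...,0]>8)&(hsv[...,0]<24)&(hsv[...,1]>80)
    dm=np.load(f"pics/{n}0.npy")>0
    reg=wood&dm&(W[...,0]>.4)&(W[...,0]<1.0)&(abs(W[...,1])<.5)&(W[...,2]>0.0)&(W[...,2]<.23)
    k,l,st,ce=cv2.connectedComponentsWithStats(reg.astype(np.uint8))
    for i in range(1,k):
        if st[i,4]<150: continue
        q=W[l==i]; print(n,st[i],q.min(0).round(3),q.max(0).round(3))
        zt=np.percentile(q[:,2],97)
        t=q[q[:,2]>zt-.012]; 
        r=cv2.minAreaRect((t[:,:2]*1000).astype(np.float32)); print("  ztop",zt,r,cv2.boxPoints(r).round(1).tolist())
    wh=(hsv[...,1]<60)&dm&(W[...,2]>.176)&(W[...,2]<.192)&(W[...,0]>.3)&(W[...,0]<.8)&(W[...,1]<.05)&(W[...,1]>-.4)
    q=W[wh]; 
    if len(q)>20: print(n,"flask",cv2.minEnclosingCircle((q[:,:2]*1000).astype(np.float32)),np.median(q[:,2]))
E
```

```text
scene [ 280  143   69   96 4200] [ 0.571 -0.018  0.   ] [0.974 0.417 0.198]
  ztop 0.1953067164166568 ((693.9315795898438, 74.3371353149414), (186.2115478515625, 229.03189086914062), 86.27974700927734) [[573.5999755859375, -11.100000381469727], [802.2000122070312, -26.0], [814.2000122070312, 159.8000030517578], [585.7000122070312, 174.6999969482422]]
scene [ 347  209   34  104 1515] [ 0.4   -0.255  0.01 ] [ 0.689 -0.135  0.207]
  ztop 0.20467555586816338 ((486.006591796875, -226.75181579589844), (179.46511840820312, 11.952101707458496), 14.6513032913208) [[397.70001220703125, -243.6999969482422], [400.70001220703125, -255.1999969482422], [574.2999877929688, -209.8000030517578], [571.2999877929688, -198.3000030517578]]
scene flask ((582.47705078125, -318.9082946777344), 204.32225036621094) 0.1819221023494633
side [ 264  155   95  111 5020] [ 0.4   -0.262  0.004] [0.773 0.497 0.208]
  ztop 0.20341033783687784 ((573.2308349609375, -62.087921142578125), (501.1930847167969, 160.2976531982422), 65.4443130493164) [[396.20001220703125, -256.70001220703125], [542.0, -323.29998779296875], [750
[... 480 characters left out ...]
5374 ((492.4983215332031, -232.59750366210938), (62.78811264038086, 10.912261962890625), 16.503023147583008) [[460.79998779296875, -236.3000030517578], [463.8999938964844, -246.6999969482422], [524.0999755859375, -228.89999389648438], [521.0, -218.39999389648438]]
side [349 269  13  20 162] [ 0.614 -0.341  0.009] [ 0.644 -0.297  0.054]
  ztop 0.05148363813161256 ((632.0733642578125, -315.53424072265625), (22.615459442138672, 35.98728561401367), 2.15742564201355) [[620.0999755859375, -298.0], [621.5, -333.8999938964844], [644.0999755859375, -333.1000061035156], [642.7000122070312, -297.1000061035156]]
side flask ((591.3229370117188, -320.4295654296875), 212.66172790527344) 0.18285393397613048
```

```bash
python3 - <<'E'
from h import *
def rect(q,nm):
    r=cv2.minAreaRect((q[:,:2]*1000).astype(np.float32)); print(nm,len(q),[np.round(x,1) for x in r],cv2.boxPoints(r).round(1).tolist(), "z",np.median(q[:,2]).round(4))
for n in("scene","side"):
    c=dict(np.load(f"pics/{n}0_c.npz")); W=cloud(np.load(f"pics/{n}0.npy"),c)
    z=W[...,2];x=W[...,0];y=W[...,1]
    def comp(m):
        k,l,st,ce=cv2.connectedComponentsWithStats(m.astype(np.uint8)); i=1+np.argmax(st[1:,4]); return W[l==i]
    rect(comp((z>.191)&(z<.201)&(x>.5)&(x<.8)&(y>-.05)&(y<.25)),n+" cab")
    q=comp((z>.200)&(z<.212)&(x>.3)&(x<.65)&(y>-.3)&(y<-.12)); rect(q,n+" door")
    q=comp((z>.180)&(z<.188)&(x>.3)&(x<.55)&(y>-.45)&(y<-.25)); rect(q,n+" flask")
    q=comp((z>.03)&(z<.1)&(x>.3)&(x<.55)&(y>-.45)&(y<-.27)); print(q.min(0),q.max(0))
E
```

```text
scene cab 1142 [array([636. ,  77.7]), array([182.7, 113.7]), np.float64(86.7)] [[574.0, -10.199999809265137], [687.5999755859375, -16.700000762939453], [698.0999755859375, 165.6999969482422], [584.5, 172.1999969482422]] z 0.1939
scene door 298 [array([ 482.1, -227.2]), array([185.9,  12.8]), np.float64(14.7)] [[390.6000061035156, -244.60000610351562], [393.8999938964844, -257.0], [573.5999755859375, -209.6999969482422], [570.4000244140625, -197.3000030517578]] z 0.2038
scene flask 483 [array([ 415.1, -357.2]), array([58.7, 60.4]), np.float64(74.6)] [[378.20001220703125, -377.5], [436.3999938964844, -393.6000061035156], [452.1000061035156, -336.8999938964844], [393.8999938964844, -320.8999938964844]] z 0.1819
[ 0.37968642 -0.39095018  0.03004144] [ 0.42903052 -0.33132487  0.0999394 ]
side cab 773 [array([635.3,  73.7]), array([191.3, 109.5]), np.float64(86.7)] [[575.0999755859375, -18.600000381469727], [684.4000244140625, -25.0], [695.5999755859375, 166.0], [586.2999877929688, 172.39999389648438]] z 0.1949
side door 267 [array([ 481.8, -229.8]), array([186.8,  21. ]), np.float64(14.4)] [[388.70001220703125, -242.89999389648438], [393.8999938964844, -263.20001220703125], [574.7999877929688, -216.60000610351562], [569.5999755859375, -196.3000030517578]] z 0.2041
side flask 291 [array([ 413.9, -361.9]), array([62.4, 62.5]), np.float64(37.7)] [[370.20001220703125, -356.29998779296875], [408.3999938964844, -405.70001220703125], [457.70001220703125, -367.5], [419.5, -318.1000061035156]] z 0.1828
[ 0.38153541 -0.39716805  0.03022695] [ 0.44733262 -0.36014417  0.09991534]
```

Measured (mm):
- Cabinet centre is about (636, 77), yaw -3.3°. The hinge mark is about (577, 180).
- Door centre is (482, -227) and its panel direction is 14.7°. The flask is clear of the fingers.

Plan: grip the top edge with the tool y at yaw -75.3°, which puts the wrist camera above the hinge side. Then carry the door over without turning it, since it then stands about 72° open. On the way I'll look at the pins from above.

```bash
cat >> h.py <<'E'
from scipy.spatial.transform import Rotation as Ro
def Rt(yawdeg):
    a=np.radians(yawdeg); c,s=np.cos(a),np.sin(a)
    return np.array([[0,c,s],[0,s,-c],[-1.,0,0]])
def go(p,yaw,n=1):
    s=env.state(); R=s['eef_rot']; d=R.T@(np.array(p)-s['tool_pos'])/.15
    cur=np.degrees(np.arctan2(R[1,1],R[0,1])); dy=(yaw-cur+180)%360-180 
    E=R.T@Rt(yaw)
    rv=Ro.from_matrix(E).as_rotvec()/.5
    print("t",round(s['time'],2),"pos",s['tool_pos'].round(4),"yaw",cur.round(2),"gap",round(s['finger_gap'],3),"F",s['contact_force'].round(2),"M",s['moment'].round(2))
    print("shift",d.round(3),"turn",rv.round(3))
E
python3 -c "
from h import *
go((.47,.16,.36),-75.3)"
```

```text
t 0.15 pos [0.266  0.674  0.2165] yaw 68.47 gap 1.004 F [-0.36 -0.39 -0.42] M [-0.01  0.05 -0.02]
shift [-0.953 -2.69   2.523] turn [5.019e+00 3.000e-03 1.000e-03]
```

Request:
play_rows:
  plan:
    - [[-0.6,-0.4,0.4,0.6,0,0,0],[-0.9,-0.8,0.8,1,0,0,0],[-0.95,-0.9,0.85,1,0,0,0]]

```text
time: 0.52
tool_pos: [0.322, 0.5376, 0.3338]
eef_rot: [[-0.0, 0.771, 0.637], [-0.001, 0.637, -0.771], [-1.0, -0.001, 0.001]]
contact_force: [0.3, 0.4, 1.4]
finger_gap: 0.996
```

```bash
python3 -c "
from h import *
go((.47,.16,.36),-75.3)"
```

```text
t 0.53 pos [0.322  0.5376 0.3338] yaw 39.54 gap 0.996 F [0.27 0.42 1.37] M [ 0.06 -0.06 -0.02]
shift [-0.172 -0.842  2.57 ] turn [ 4.009e+00  3.000e-03 -0.000e+00]
```

Request:
play_rows:
  plan:
    - [[-0.1,-0.2,0.4,0.4,0,0,0],[-0.15,-0.3,0.8,0.75,0,0,0],[-0.17,-0.3,1,1,0,0,0]]

```text
time: 0.9
tool_pos: [0.3837, 0.3901, 0.3604]
eef_rot: [[0.0, 0.983, 0.182], [-0.001, 0.182, -0.983], [-1.0, 0.0, 0.001]]
contact_force: [0.6, 0.7, 0.3]
finger_gap: 1.002
```

```bash
python3 -c "
from h import *
go((.47,.16,.36),-75.3)"
```

```text
t 0.9 pos [0.3837 0.3901 0.3604] yaw 10.47 gap 1.002 F [0.55 0.74 0.27] M [ 0.04  0.   -0.06]
shift [0.004 0.287 1.613] turn [ 2.994e+00  1.000e-03 -1.000e-03]
```

Request:
play_rows:
  plan:
    - [[0,0.1,0.4,0.4,0,0,0],[0,0.2,0.8,0.75,0,0,0],[0,0.29,1,1,0,0,0]]

```text
time: 1.27
tool_pos: [0.4545, 0.2471, 0.3609]
eef_rot: [[0.0, 0.947, -0.32], [-0.0, -0.32, -0.947], [-1.0, 0.001, 0.0]]
contact_force: [0.2, -0.2, -0.1]
finger_gap: 0.999
```

```bash
python3 -c "
from h import *
go((.47,.16,.36),-75.3)"
```

```text
t 1.27 pos [0.4545 0.2471 0.3609] yaw -18.65 gap 0.999 F [ 0.23 -0.25 -0.06] M [0.02 0.03 0.01]
shift [0.006 0.283 0.517] turn [ 1.977e+00  0.000e+00 -1.000e-03]
```

Request:
play_rows:
  plan:
    - [[0,0.1,0.2,0.4,0,0,0],[0,0.2,0.4,0.75,0,0,0],[0,0.28,0.52,1,0,0,0]]

```text
time: 1.65
tool_pos: [0.4692, 0.1579, 0.3609]
eef_rot: [[0.0, 0.673, -0.739], [-0.0, -0.739, -0.673], [-1.0, 0.0, 0.0]]
contact_force: [1.0, 0.5, -0.0]
finger_gap: 0.997
```

Request:
play_rows:
  plan:
    - [[0,0,0,0.4,0,0,60],[0,0,0,0.75,0,0,60],[0,0,0,0.98,0,0,60]]

```text
time: 2.02
tool_pos: [0.469, 0.1577, 0.3609]
eef_rot: [[-0.0, 0.241, -0.971], [-0.0, -0.971, -0.241], [-1.0, 0.0, 0.0]]
contact_force: [-0.4, 0.3, -0.5]
finger_gap: 0.763
```

```bash
python3 -c "
from h import *
go((.47,.16,.36),-75.3)
p,d,c=grab('wrist','1')
print(c)
crop('wrist','1',0,0,640,400,1.2,'w1')"
```

```text
t 2.02 pos [0.469  0.1577 0.3609] yaw -76.06 gap 0.763 F [-0.42  0.33 -0.47] M [-0.09 -0.01 -0.02]
shift [ 0.006 -0.013 -0.01 ] turn [-0.026  0.001 -0.001]
{'fx': 319.8315134069884, 'fy': 319.8315134069884, 'cx': 314.8350770838266, 'cy': 204.19262165534928, 'R': array([[ 2.40913592e-01, -9.70546421e-01,  5.35416022e-04],
       [-9.19143957e-01, -2.27977009e-01,  3.21248920e-01],
       [-3.11664927e-01, -7.78853556e-02, -9.46994638e-01]]), 't': array([0.04016338, 0.37840488, 0.67388005])}
```

View pics/w1.png

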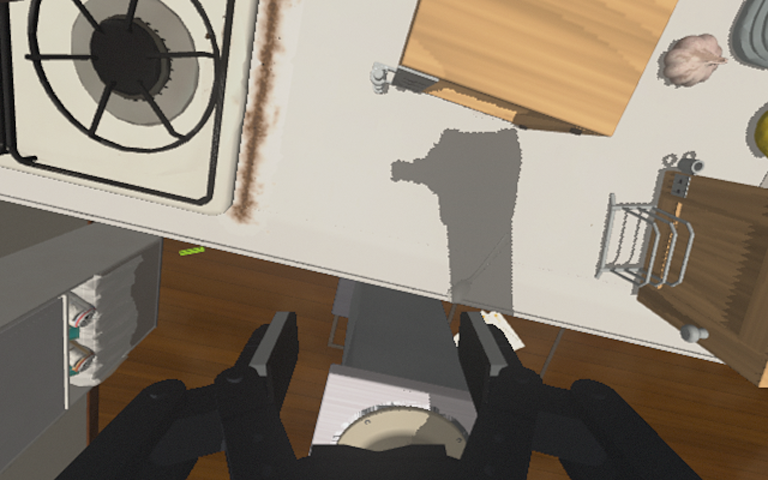

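```bash
python3 -c "
from h import *
crop('wrist','1',295,40,365,90,10,'w1a')
crop('wrist','1',545,115,600,165,10,'w1b')"
```

```text
(no output)
```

View pics/w1a.png

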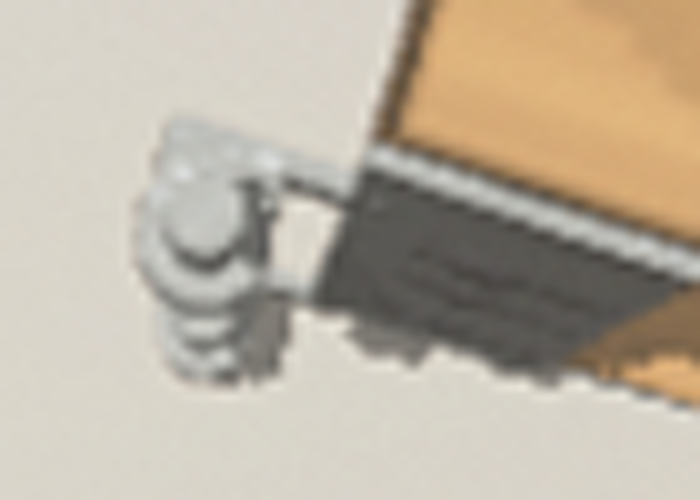

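View pics/w1b.png

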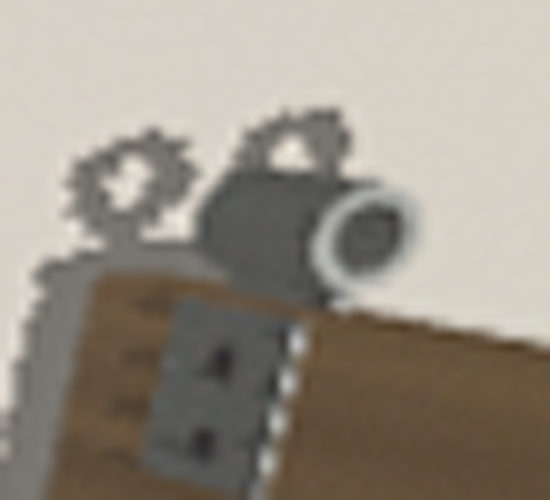

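```bash
python3 -c "
from h import *
c=dict(np.load('pics/wrist1_c.npz'))
P=plane(c,315.35,60.85,.184)
Rc=np.array([[.9983,.0576],[-.0576,.9983]])
print('pin',P,'cab',Rc.T@(P[:2]-np.array([.6357,.077])))
# lug centre radii check; sleeve
S=plane(c,581.35,138.15,.190); print('sleeve',S)
W=cloud(np.load('pics/wrist1.npy'),c); z=W[...,2]
def rect(m,nm):
    k,l,st,ce=cv2.connectedComponentsWithStats(m.astype(np.uint8)); i=1+np.argmax(st[1:,4]); q=W[l==i]
    r=cv2.minAreaRect((q[:,:2]*1000).astype(np.float32)); print(nm,r,cv2.boxPoints(r).round(1).tolist(),np.median(q[:,2]))
rect((z>.188)&(z<.203)&(W[...,1]>-.05),'cab')
rect((z>.199)&(z<.212)&(W[...,1]<-.1),'door')
# corners of cabinet top (front edge) by ray: px in w1/1.2
for u,v in((403/1.2,66/1.2),(612/1.2,135/1.2)): print(plane(c,u,v,.196))
"
```

```text
pin [0.57884507 0.18466169 0.184     ] cab [-0.06295959  0.10420382]
sleeve [ 0.57359135 -0.09296148  0.19      ]
cab ((631.1220703125, 78.05559539794922), (182.86505126953125, 100.6871566772461), 87.4253158569336) [[576.7000122070312, -11.0], [677.2999877929688, -15.5], [685.5, 167.10000610351562], [584.9000244140625, 171.6999969482422]] 0.19513690618234023
door ((412.89202880859375, -239.57208251953125), (44.90359115600586, 11.329333305358887), 26.895509719848633) [[390.29998779296875, -244.6999969482422], [395.3999938964844, -254.8000030517578], [435.5, -234.5], [430.3999938964844, -224.39999389648438]] 0.20314187994977026
[0.58700369 0.1674274  0.196     ]
[ 0.5786648 -0.0089051  0.196    ]
```

```bash
python3 -c "
from h import *
c=dict(np.load('pics/wrist1_c.npz'))
print('sleeve low',plane(c,581.35,138.15,.060))
c=dict(np.load('pics/scene0_c.npz'))
for u,v in((427,245),(388,243),(425,273)): print(plane(c,u,v,0))
go((.482,-.227,.30),-75.3)
"
```

```text
sleeve low [ 0.58371578 -0.20071654  0.06      ]
[ 0.76011401 -0.25882759  0.        ]
[ 0.69322718 -0.16671473  0.        ]
[ 0.65311877 -0.31496296  0.        ]
t 2.08 pos [0.4691 0.1578 0.3608] yaw -76.33 gap 0.768 F [0.71 0.4  0.17] M [ 0.   -0.03 -0.03]
shift [0.407 2.513 0.522] turn [-0.036  0.001 -0.001]
```

Request:
play_rows:
  plan:
    - [[0,0.4,0.1,-0.036,0,0,60],[0,0.8,0.2,-0.036,0,0,60],[0,1,0.2,-0.036,0,0,60]]

```text
time: 2.45
tool_pos: [0.4745, 0.0017, 0.3612]
eef_rot: [[0.0, 0.253, -0.967], [0.0, -0.967, -0.253], [-1.0, -0.0, -0.0]]
contact_force: [0.2, 1.0, 0.6]
finger_gap: 0.764
```

Request:
play_rows:
  plan:
    - [[0,0.4,0.1,0,0,0,60],[0.1,0.8,0.2,0,0,0,60],[0.1,1,0.25,0,0,0,60]]

```text
time: 2.82
tool_pos: [0.4751, -0.1557, 0.3456]
eef_rot: [[-0.001, 0.252, -0.968], [-0.0, -0.968, -0.252], [-1.0, -0.0, 0.001]]
contact_force: [0.1, 0.1, 0.0]
finger_gap: 0.77
```

```bash
python3 -c "
from h import *
go((.482,-.227,.27),-75.3)
"
```

```text
t 2.83 pos [ 0.4751 -0.1557  0.3456] yaw -75.38 gap 0.77 F [0.06 0.06 0.04] M [ 0.03 -0.04 -0.04]
shift [0.504 0.472 0.075] turn [-0.003  0.002  0.   ]
```

Request:
play_rows:
  plan:
    - [[0.1,0.3,0.07,0,0,0,60],[0.35,0.47,0.07,0,0,0,60],[0.5,0.47,0.07,0,0,0,60],[0.5,0.47,0.07,0,0,0,60]]

```text
time: 3.32
tool_pos: [0.4817, -0.2264, 0.2693]
eef_rot: [[-0.004, 0.253, -0.967], [0.001, -0.967, -0.253], [-1.0, -0.002, 0.004]]
contact_force: [-0.3, -0.5, 0.3]
finger_gap: 0.765
```

```bash
python3 -c "
from h import *
go((.482,-.227,.198),-75.3)
p,d,c=grab('wrist','2')
crop('wrist','2',0,0,640,400,1.2,'w2')
W=cloud(d,c); z=W[...,2]
m=((z>.199)&(z<.212)&(W[...,1]<-.1)&(W[...,0]<.62)&(d>0)).astype(np.uint8); m[300:]=0
k,l,st,ce=cv2.connectedComponentsWithStats(m); i=1+np.argmax(st[1:,4]); q=W[l==i]
r=cv2.minAreaRect((q[:,:2]*1000).astype(np.float32)); print(r,cv2.boxPoints(r).round(1).tolist(),np.median(q[:,2]))
"
```

```text
t 3.33 pos [ 0.4817 -0.2264  0.2693] yaw -75.34 gap 0.765 F [-0.28 -0.47  0.31] M [-0.01 -0.04 -0.06]
shift [ 0.475  0.005 -0.003] turn [-0.002  0.008  0.003]
((491.46978759765625, -225.77220153808594), (168.64149475097656, 12.003254890441895), 14.58993148803711) [[408.3999938964844, -241.1999969482422], [411.3999938964844, -252.8000030517578], [574.5999755859375, -210.3000030517578], [571.5999755859375, -198.6999969482422]] 0.20499098996478485
```

View pics/w2.png

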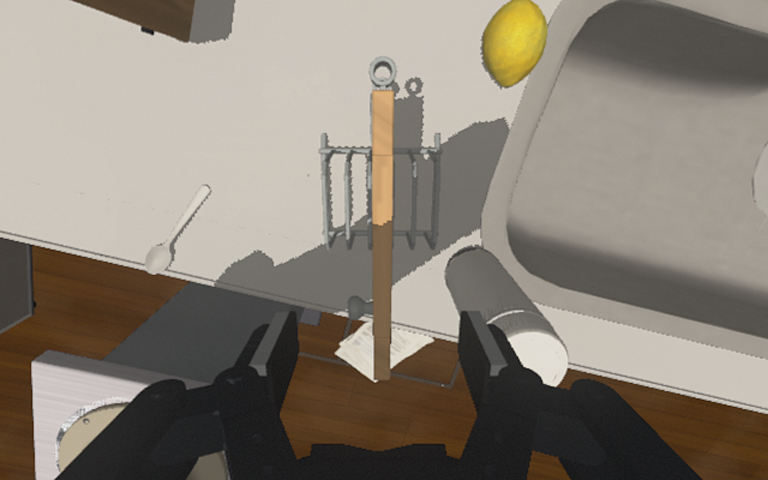

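The wrist view shows the door's top edge running from the sleeve ring at (382,72) to (382,380), centred between the open jaws. The flask cap at (535,350) is beside the right finger but lower. I'll descend and grip.

Request:
play_rows:
  plan:
    - [[0.2,0.005,-0.005,0,0,0,60],[0.4,0.005,-0.005,0,0,0,60],[0.475,0.005,-0.005,0,0,0,60],[0.475,0.005,-0.005,0,0,0,60]]

```text
time: 3.88
tool_pos: [0.4834, -0.227, 0.1997]
eef_rot: [[-0.002, 0.254, -0.967], [0.0, -0.967, -0.254], [-1.0, -0.001, 0.002]]
contact_force: [0.4, 0.3, 0.8]
finger_gap: 0.763
```

Request:
play_rows:
  plan:
    - [[0,0,0,0,0,0,200],[0,0,0,0,0,0,255],[0,0,0,0,0,0,255],[0,0,0,0,0,0,255],[0,0,0,0,0,0,255]]

```text
time: 4.5
tool_pos: [0.4834, -0.227, 0.1998]
eef_rot: [[-0.002, 0.254, -0.967], [0.0, -0.967, -0.254], [-1.0, -0.001, 0.002]]
contact_force: [0.3, 0.5, 0.3]
finger_gap: -0.003
```

```bash
python3 -c "
from h import *
go((.482,-.227,.30),-75.3)
p,d,c=grab('wrist','3')
crop('wrist','3',0,0,640,400,1.2,'w3')
"
```

```text
t 4.5 pos [ 0.4834 -0.227   0.1998] yaw -75.29 gap -0.003 F [0.27 0.52 0.31] M [0.02 0.01 0.03]
shift [-0.668 -0.003  0.01 ] turn [0.    0.004 0.001]
```

View pics/w3.png

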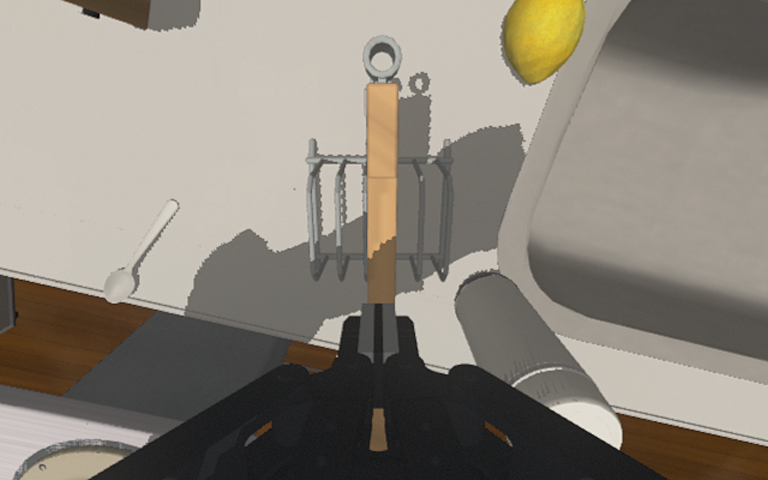

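```bash
python3 -c "
from h import *
grab('scene','3');grab('side','3')
crop('scene','3',300,150,440,340,3,'s3')
crop('side','3',230,120,390,320,3,'d3')
c=dict(np.load('pics/wrist3_c.npz'));d=np.load('pics/wrist3.npy');W=cloud(d,c)
for v in (200,230,245,255,262,275,290): print(v,[W[v,u].round(3).tolist() for u in (305,315,325)])
"
```

```text
200 [[0.476, -0.22, 0.09], [0.515, -0.218, 0.205], [0.517, -0.223, 0.206]]
230 [[0.448, -0.227, 0.088], [0.5, -0.223, 0.205], [0.501, -0.228, 0.205]]
245 [[0.39, -0.238, -0.001], [0.492, -0.225, 0.206], [0.492, -0.23, 0.204]]
255 [[0.491, -0.22, 0.218], [0.493, -0.224, 0.219], [0.494, -0.229, 0.219]]
262 [[0.491, -0.22, 0.225], [0.493, -0.224, 0.226], [0.494, -0.229, 0.225]]
275 [[0.492, -0.22, 0.238], [0.493, -0.224, 0.238], [0.494, -0.228, 0.237]]
290 [[0.492, -0.221, 0.248], [0.493, -0.224, 0.248], [0.494, -0.228, 0.248]]
```

View pics/s3.png

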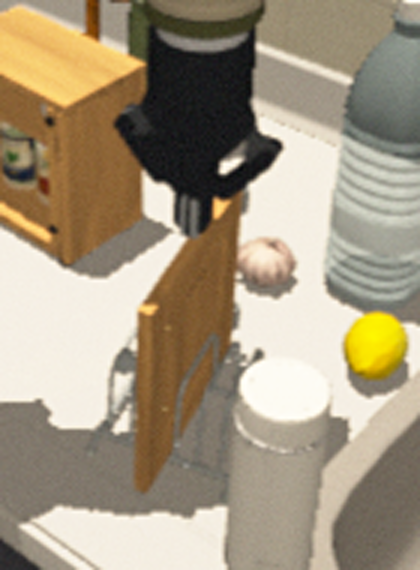

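View pics/d3.png

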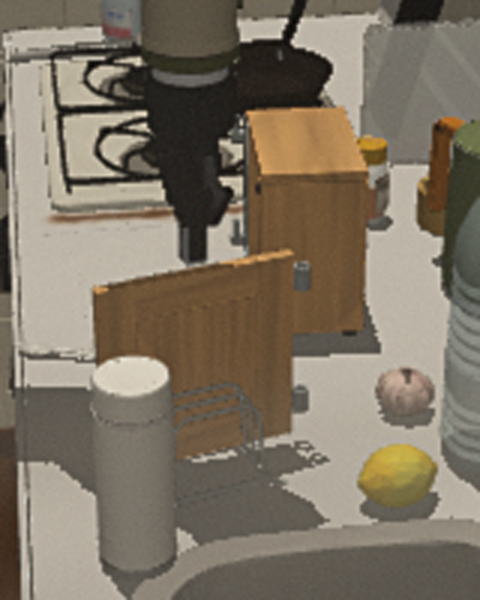

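```bash
python3 -c "
from h import *
for n in('scene','side'):
    c=dict(np.load(f'pics/{n}3_c.npz'));d=np.load(f'pics/{n}3.npy');W=cloud(d,c)
    im=cv2.imread(f'pics/{n}3.png'); hsv=cv2.cvtColor(im,cv2.COLOR_BGR2HSV)
    m=(hsv[...,1]<70)&(d>0)&(abs(W[...,0]-.483)<.03)&(abs(W[...,1]+.227)<.03)&(W[...,2]>.19)
    q=W[m]; print(n,len(q),np.sort(q[:,2])[:12].round(4), np.median(q[:,:2][q[:,2]<.23],0))
# same for wrist pictures: fingers
for t in '12':
    c=dict(np.load(f'pics/wrist{t}_c.npz'));d=np.load(f'pics/wrist{t}.npy');W=cloud(d,c)
    print(t,-c['R'].T@c['t'],[W[v,u].round(3).tolist() for u,v in((235,265),(400,265),(240,275),(395,275))])
"
```

```text
scene 1073 [0.2046 0.2048 0.2049 0.2059 0.2147 0.2148 0.2154 0.2156 0.2174 0.2178
 0.218  0.2182] [ 0.4722115 -0.2296478]
side 1295 [0.2056 0.2137 0.2141 0.2145 0.2151 0.2151 0.2151 0.2153 0.2158 0.2169
 0.2175 0.218 ] [ 0.47963318 -0.23635915]
1 [0.54815743 0.17773342 0.51657713] [[0.47, 0.195, 0.389], [0.488, 0.123, 0.39], [0.469, 0.191, 0.395], [0.486, 0.127, 0.397]]
2 [ 0.56116178 -0.20559421  0.42469584] [[0.481, -0.189, 0.297], [0.501, -0.261, 0.298], [0.481, -0.193, 0.303], [0.5, -0.257, 0.306]]
```

The fingers closed just above the door. The images put the fingertips at z ≈ 0.214 with the TCP reported at 0.200. So the tips do not reach 22 mm ahead of the reported TCP, but stop about 14 mm behind it. I trust the images: open, go 36 mm lower, and grip again.

Request:
play_rows:
  plan:
    - [[0,0,0,0,0,0,60],[0,0,0,0,0,0,60],[0,0,0,0,0,0,60],[0,0,0,0,0,0,60]]

```text
time: 5.15
tool_pos: [0.4834, -0.227, 0.1997]
eef_rot: [[-0.002, 0.254, -0.967], [0.0, -0.967, -0.254], [-1.0, -0.001, 0.002]]
contact_force: [0.8, 0.7, -0.2]
finger_gap: 0.769
```

Request:
play_rows:
  plan:
    - [[0.1,0,0,0,0,0,60],[0.2,0,0,0,0,0,60],[0.24,0,0,0,0,0,60],[0.24,0,0,0,0,0,60]]

```text
time: 5.65
tool_pos: [0.4829, -0.227, 0.163]
eef_rot: [[-0.004, 0.253, -0.967], [0.0, -0.967, -0.253], [-1.0, -0.001, 0.003]]
contact_force: [-0.1, -0.6, -0.6]
finger_gap: 0.766
```

```bash
python3 -c "
from h import *
go((.482,-.227,.164),-75.3)
p,d,c=grab('scene','4')
grab('side','4')
crop('scene','4',300,150,440,340,3,'s4')
crop('side','4',230,120,390,320,3,'d4')
a=cv2.imread('pics/s4.png');b=cv2.imread('pics/d4.png');b=cv2.resize(b,(int(b.shape[1]*a.shape[0]/b.shape[0]),a.shape[0]))
cv2.imwrite('pics/sd4.png',cv2.resize(np.hstack([a,b]),(790,480)))
"
```

```text
t 5.65 pos [ 0.4829 -0.227   0.163 ] yaw -75.32 gap 0.766 F [-0.12 -0.55 -0.62] M [0.02 0.02 0.03]
shift [-0.007 -0.002  0.006] turn [-0.001  0.007  0.003]
```

View pics/sd4.png

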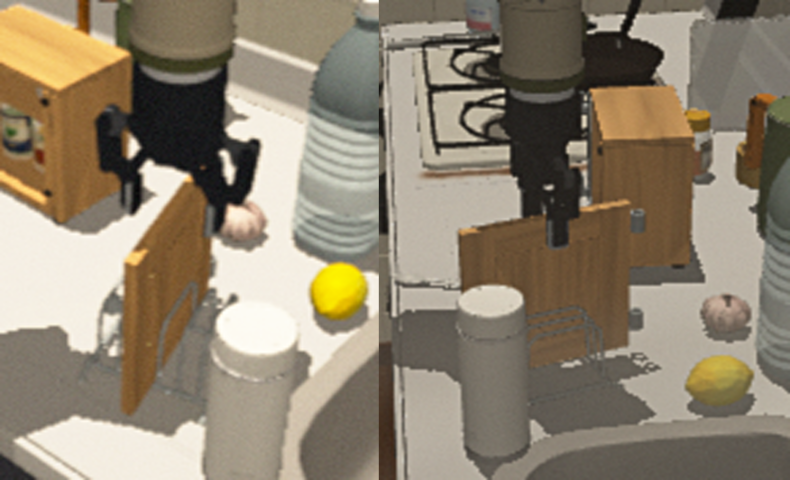

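The pads now straddle the top edge: left finger at (130,190), right at (212,205). Closing.

Request:
play_rows:
  plan:
    - [[0,0,0,0,0,0,255],[0,0,0,0,0,0,255],[0,0,0,0,0,0,255],[0,0,0,0,0,0,255],[0,0,0,0,0,0,255]]

```text
time: 6.38
tool_pos: [0.4835, -0.2275, 0.164]
eef_rot: [[-0.002, 0.253, -0.967], [-0.0, -0.967, -0.253], [-1.0, -0.0, 0.002]]
contact_force: [0.3, -0.6, 5.5]
finger_gap: 0.131
```

Request:
play_rows:
  plan:
    - [[-0.03,0,0,0,0,0,255],[-0.1,0,0,0,0,0,255],[-0.2,0,0,0,0,0,255]]

```text
time: 6.75
tool_pos: [0.4833, -0.2273, 0.1947]
eef_rot: [[-0.002, 0.253, -0.967], [-0.0, -0.967, -0.253], [-1.0, -0.001, 0.002]]
contact_force: [0.5, -0.2, -3.1]
finger_gap: 0.126
```

```bash
python3 -c "
from h import *
go((.482,-.227,.27),-75.3)
p,d,c=grab('scene','5')
grab('side','5')
crop('scene','5',300,150,440,340,3,'s4')
crop('side','5',230,120,390,320,3,'d4')
a=cv2.imread('pics/s4.png');b=cv2.imread('pics/d4.png');b=cv2.resize(b,(int(b.shape[1]*a.shape[0]/b.shape[0]),a.shape[0]))
cv2.imwrite('pics/sd5.png',cv2.resize(np.hstack([a,b]),(790,480)))
"
```

```text
t 6.75 pos [ 0.4833 -0.2273  0.1947] yaw -75.32 gap 0.126 F [ 0.53 -0.23 -3.1 ] M [0.03 0.01 0.03]
shift [-0.502 -0.004  0.009] turn [-0.001  0.005  0.001]
```

View pics/sd5.png

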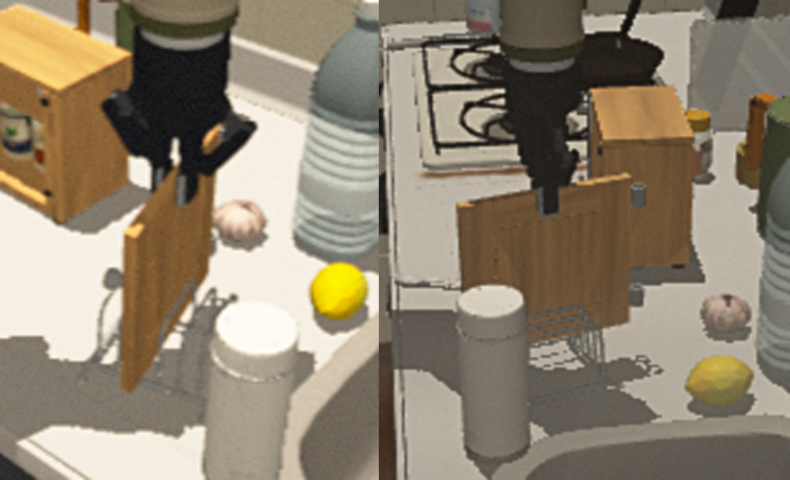

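The door has come up with the grip (about 3 N of weight, gap 12 mm). Lifting it clear of the rack.

Request:
play_rows:
  plan:
    - [[-0.15,0,0,0,0,0,255],[-0.3,0,0,0,0,0,255],[-0.46,0,0,0,0,0,255],[-0.46,0,0,0,0,0,255]]

```text
time: 7.35
tool_pos: [0.485, -0.2282, 0.266]
eef_rot: [[0.004, 0.254, -0.967], [-0.002, -0.967, -0.254], [-1.0, 0.003, -0.003]]
contact_force: [0.2, -0.4, -3.6]
finger_gap: 0.128
```

```bash
python3 -c "
from h import *
go((.43,.16,.265),-75.3)
p,d,c=grab('wrist','6')
crop('wrist','6',0,0,640,400,1.2,'w6')
"
```

```text
t 7.35 pos [ 0.485  -0.2282  0.266 ] yaw -75.3 gap 0.128 F [ 0.18 -0.44 -3.55] M [ 0.   -0.02 -0.05]
shift [ 1.000e-03 -2.596e+00 -3.020e-01] turn [ 0.    -0.007 -0.005]
```

View pics/w6.png

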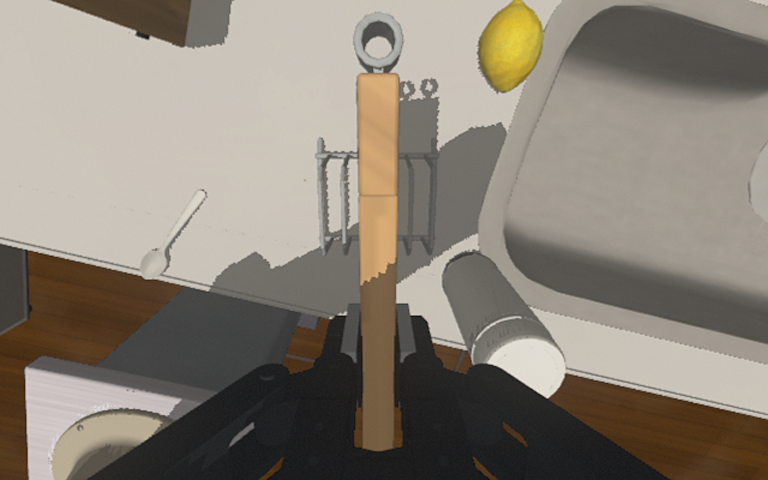

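The rack is cleared. The upper sleeve's ring and bore show at (378,41) in this view. Carrying the door across.

Request:
play_rows:
  plan:
    - [[0,-0.2,0.1,0,0,0,255],[0,-0.5,0.2,0,0,0,255],[0,-0.8,0.25,0,0,0,255],[0,-1,0.3,0,0,0,255]]

```text
time: 7.9
tool_pos: [0.4012, -0.0921, 0.2635]
eef_rot: [[0.0, 0.255, -0.967], [-0.0, -0.967, -0.255], [-1.0, 0.0, -0.0]]
contact_force: [0.5, -0.3, -2.1]
finger_gap: 0.131
```

Request:
play_rows:
  plan:
    - [[0,-0.3,0,0,0,0,255],[0,-0.6,0,0,0,0,255],[0,-0.9,0,0,0,0,255],[0,-1,0,0,0,0,255]]

```text
time: 8.4
tool_pos: [0.3613, 0.0553, 0.2626]
eef_rot: [[-0.001, 0.259, -0.966], [-0.0, -0.966, -0.259], [-1.0, 0.0, 0.001]]
contact_force: [0.3, -1.1, -2.1]
finger_gap: 0.131
```

```bash
python3 -c "
from h import *
go((.43,.158,.205),-75.3)
"
```

```text
t 8.4 pos [0.3613 0.0553 0.2626] yaw -75.0 gap 0.131 F [ 0.3  -1.05 -2.15] M [-0.02 -0.06  0.03]
shift [ 0.383 -0.543 -0.62 ] turn [ 0.011  0.003 -0.   ]
```

Request:
play_rows:
  plan:
    - [[0.05,-0.2,-0.2,0.01,0,0,255],[0.2,-0.4,-0.4,0.01,0,0,255],[0.33,-0.54,-0.6,0.01,0,0,255],[0.38,-0.54,-0.62,0.01,0,0,255],[0.38,-0.54,-0.62,0.01,0,0,255]]

```text
time: 9.02
tool_pos: [0.4291, 0.1565, 0.2043]
eef_rot: [[-0.004, 0.253, -0.967], [-0.003, -0.967, -0.253], [-1.0, 0.002, 0.004]]
contact_force: [0.1, -0.4, -2.8]
finger_gap: 0.127
```

```bash
python3 -c "
from h import *
go((.47,.158,.20),-75.3)
p,d,c=grab('wrist','7')
crop('wrist','7',200,0,480,160,2.8,'w7')
p,d,c=grab('scene','7')
crop('scene','7',220,80,380,260,3,'s7')
"
```

```text
t 9.03 pos [0.4291 0.1565 0.2043] yaw -75.32 gap 0.127 F [ 0.15 -0.39 -2.79] M [-0.02  0.    0.02]
shift [ 0.027  0.06  -0.266] turn [-0.001  0.008 -0.003]
```

View pics/w7.png

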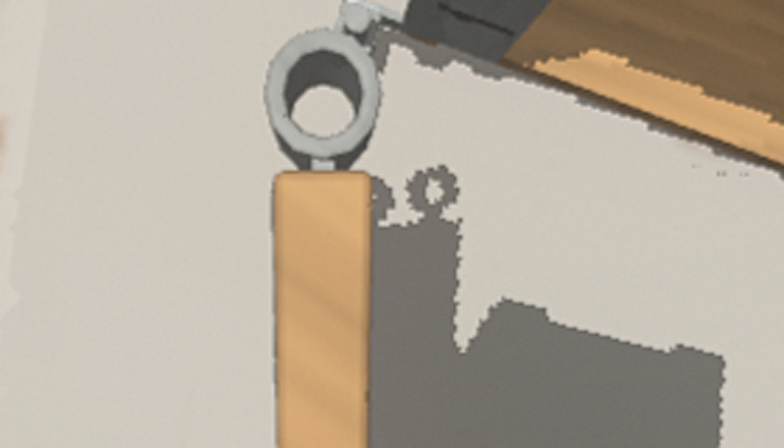

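View pics/s7.png

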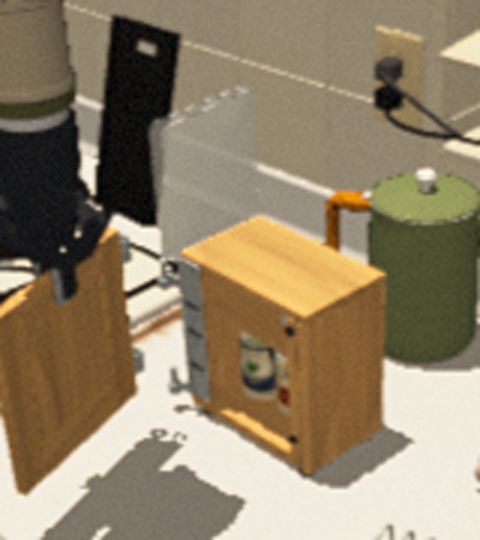

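```bash
python3 -c "
from h import *
crop('wrist','7',290,0,350,60,10,'w7a')
"
```

```text
(no output)
```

View pics/w7a.png

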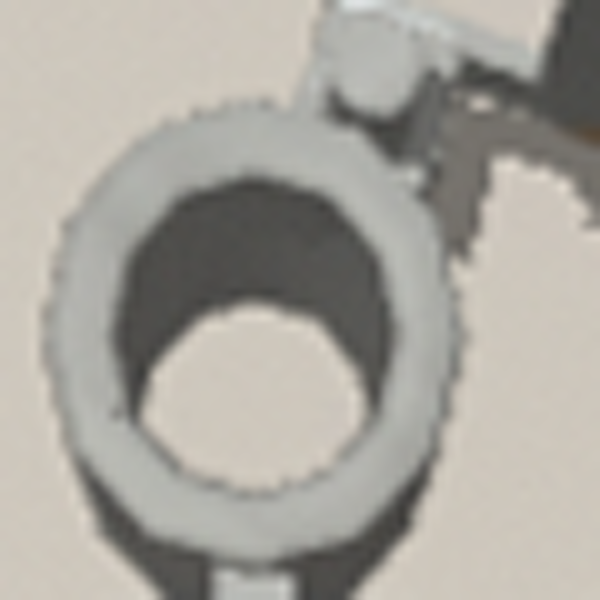

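```bash
python3 -c "
from h import *
c=dict(np.load('pics/wrist7_c.npz'));d=np.load('pics/wrist7.npy');W=cloud(d,c)
print(-c['R'].T@c['t'])
for v in range(0,14,2): print(v,[(W[v,u]*1000).round(0).astype(int).tolist() for u in range(318,340,3)])
print('ring',[(W[v,u]*1000).round(0).astype(int).tolist() for u,v in((299,33),(333,33),(315,13),(315,53))])
"
```

```text
[0.5085133  0.1779087  0.35967616]
0 [[594, 196, -1], [595, 194, -1], [587, 189, 33], [588, 187, 33], [588, 184, 34], [598, 182, -2], [598, 179, 0], [599, 177, 0]]
2 [[592, 196, 0], [593, 193, -2], [581, 188, 53], [582, 186, 52], [582, 184, 54], [588, 181, 32], [588, 179, 33], [598, 176, -2]]
4 [[590, 195, 0], [583, 191, 34], [579, 188, 54], [580, 186, 54], [581, 183, 54], [586, 181, 33], [587, 178, 33], [588, 176, 33]]
6 [[589, 195, 0], [582, 191, 33], [578, 188, 53], [579, 185, 53], [579, 183, 53], [585, 181, 32], [586, 178, 31], [586, 175, 34]]
8 [[587, 195, -1], [581, 190, 33], [577, 187, 53], [578, 185, 52], [578, 182, 53], [583, 180, 32], [586, 177, 25], [585, 175, 29]]
10 [[586, 194, -1], [579, 190, 33], [575, 187, 52], [576, 184, 53], [576, 182, 54], [582, 180, 34], [590, 177, 0], [586, 174, 22]]
12 [[536, 184, 230], [536, 183, 229], [575, 187, 47], [575, 184, 52], [577, 182, 44], [580, 179, 34], [588, 177, -1], [589, 174, -1]]
ring [[528, 189, 229], [531, 177, 229], [535, 185, 229], [523, 181, 228]]
```

```bash
python3 -c "
from h import *
c=dict(np.load('pics/wrist7_c.npz'));d=np.load('pics/wrist7.npy');W=cloud(d,c)
m=(abs(W[...,2]-.053)<.003)&(W[...,0]>.56)&(W[...,0]<.6)&(W[...,1]>.17)&(W[...,1]<.2); m[14:]=0
print('pin cloud',W[m].mean(0),W[m].min(0),W[m].max(0),m.sum())
print('pin ray',plane(c,326.75,5.75,.054))
m=(abs(W[...,2]-.229)<.003)&(W[...,0]>.50)&(W[...,0]<.55)
q=W[m]; k=cv2.minAreaRect((q[:,:2]*1000).astype(np.float32)); e=cv2.minEnclosingCircle((q[:,:2]*1000).astype(np.float32)); print('ring',q.shape,e,k)
print('ring ray',plane(c,314.55,32.55,.2295))
c=dict(np.load('pics/wrist1_c.npz'));d=np.load('pics/wrist1.npy');W=cloud(d,c)
m=(abs(W[...,2]-.184)<.005)&(W[...,0]>.56)&(W[...,0]<.6)&(W[...,1]>.175)&(W[...,1]<.2)
print('up pin cloud',W[m].mean(0),W[m].min(0),W[m].max(0),m.sum())
"
```

```text
pin cloud [0.57875512 0.1845613  0.05289627] [0.57464246 0.17040058 0.05004799] [0.58620533 0.18881413 0.05482871] 91
pin ray [0.57863537 0.18543562 0.054     ]
ring (988, 3) ((518.366943359375, 182.320556640625), 18.275243759155273) ((519.1729125976562, 180.32765197753906), (35.39485168457031, 15.087631225585938), 15.946151733398438)
ring ray [0.52906638 0.18315282 0.2295    ]
up pin cloud [0.57853588 0.18532246 0.18311649] [0.57481974 0.18174233 0.1790838 ] [0.58226951 0.1889046  0.18494475] 60
```

The pin axis is at about (0.5785, 0.1852); the lower and upper pins agree. The sleeve axis is at (0.5291, 0.1832). I'll move over the pins with about 18 mm of clearance and look through the bore.

```bash
python3 -c "
from h import *
go((.4785,.1585,.200),-75.3)
"
```

```text
t 9.12 pos [0.4294 0.1565 0.2054] yaw -75.36 gap 0.128 F [-0.6  -0.13 -2.48] M [-0.02  0.03  0.05]
shift [ 0.035  0.07  -0.32 ] turn [-0.002  0.005 -0.   ]
```

Request:
play_rows:
  plan:
    - [[0.02,0.06,-0.1,0,0.005,0,255],[0.035,0.07,-0.25,0,0.005,0,255],[0.035,0.07,-0.32,0,0.005,0,255],[0.035,0.07,-0.32,0,0.005,0,255],[0.035,0.07,-0.32,0,0.005,0,255]]

```text
time: 9.75
tool_pos: [0.4775, 0.1582, 0.2002]
eef_rot: [[-0.0, 0.253, -0.968], [-0.0, -0.968, -0.253], [-1.0, -0.0, 0.0]]
contact_force: [-0.3, -0.0, -3.0]
finger_gap: 0.128
```

```bash
python3 -c "
from h import *
go((.4785,.1585,.200),-75.3)
p,d,c=grab('wrist','8')
crop('wrist','8',285,0,345,60,10,'w8a')
p,d,c=grab('side','8'); crop('side','8',270,130,370,240,5,'d8')
p,d,c=grab('scene','8'); crop('scene','8',235,100,345,260,3.6,'s8')
"
```

```text
t 9.75 pos [0.4775 0.1582 0.2002] yaw -75.36 gap 0.128 F [-0.3  -0.   -2.99] M [-0.02  0.02 -0.  ]
shift [ 0.001 -0.    -0.007] turn [-0.002  0.001  0.   ]
```

View pics/w8a.png

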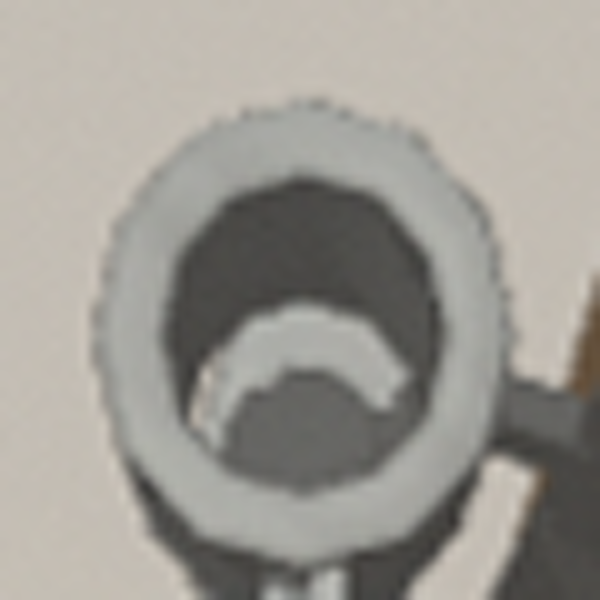

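View pics/s8.png

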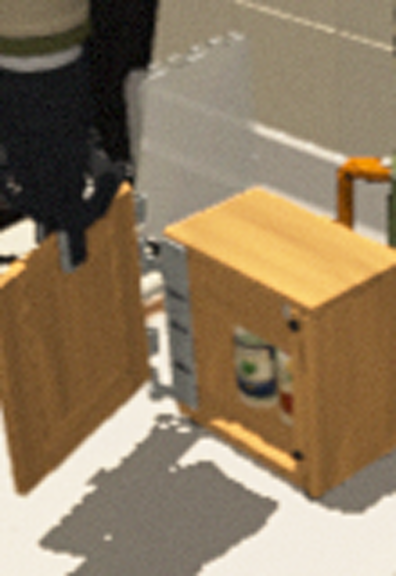

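View pics/d8.png

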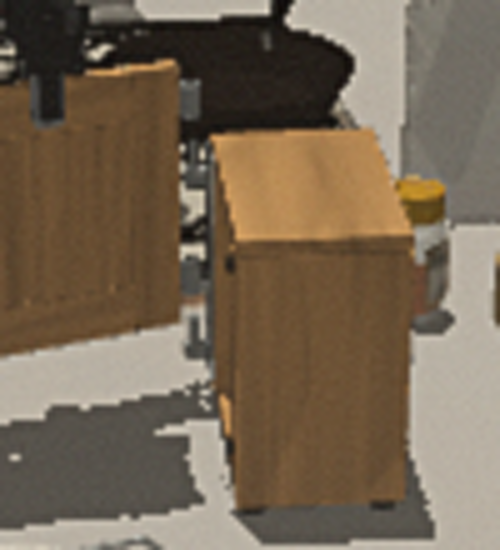

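```bash
python3 -c "
from h import *
c=dict(np.load('pics/wrist8_c.npz'));d=np.load('pics/wrist8.npy');W=cloud(d,c)
print('ring z',[W[v,u].round(4).tolist() for u,v in((298,33),(333,33),(315,13),(315,52))], 'pin z',W[43,315],W[41,313])
print('pin',plane(c,315.05,43.95,.184)); print('sl top',plane(c,314.95,32.75,.225))
# sleeve bottom inner edge lower visible: bore far rim bottom
# bore bottom circle: top arc at crop y 305 -> px 30
for v in (30.0,): print('bore bottom far rim',plane(c,314.95,v,.201))
print('bore top near rim', plane(c,314.95,48.7,.225),'far rim',plane(c,314.95,17.3,.225))
"
```

```text
ring z [[0.5758, 0.1905, 0.2247], [0.579, 0.1781, 0.2253], [0.5837, 0.1861, 0.2245], [0.5711, 0.1828, 0.2263]] pin z [0.57975732 0.18507874 0.18398347] [0.58041642 0.18625293 0.1835576 ]
pin [0.57935925 0.18494972 0.184     ]
sl top [0.57744198 0.18451883 0.225     ]
bore bottom far rim [0.58233129 0.18578413 0.201     ]
bore top near rim [0.57232884 0.18318356 0.225     ] far rim [0.58225707 0.18577626 0.225     ]
```

The pin shows inside the bore. Measured against the pin, the sleeve needs about 1.6 mm more along the door. Correct that, lower to about 3 mm above the pin tip, and check again.

Request:
play_rows:
  plan:
    - [[0,0,-0.012,0,0,0,255],[0.04,0,-0.015,0,0,0,255],[0.08,0,-0.015,0,0,0,255],[0.09,0,-0.015,0,0,0,255],[0.09,0,-0.015,0,0,0,255]]

```text
time: 10.52
tool_pos: [0.4799, 0.1588, 0.1864]
eef_rot: [[-0.001, 0.253, -0.968], [-0.0, -0.968, -0.253], [-1.0, 0.0, 0.001]]
contact_force: [0.2, 0.9, -2.5]
finger_gap: 0.128
```

```bash
python3 -c "
from h import *
go((.4791,.1587,.183),-75.3)
p,d,c=grab('wrist','9')
crop('wrist','9',285,0,345,60,10,'w9a')
"
```

```text
t 10.53 pos [0.4799 0.1588 0.1864] yaw -75.36 gap 0.128 F [ 0.2   0.92 -2.48] M [ 0.01  0.02 -0.01]
shift [ 0.023 -0.     0.005] turn [-0.002  0.001 -0.   ]
```

View pics/w9a.png

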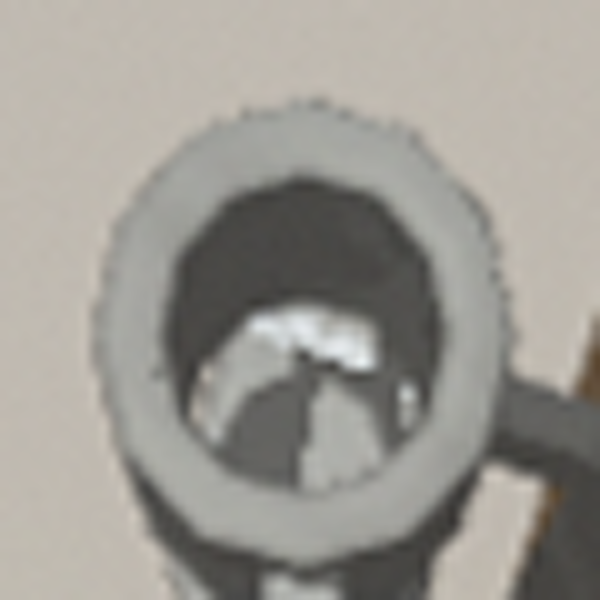

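Comparing pin and bore edges, the sleeve is now about 1 mm too far out from the tool. I'll correct that and lower gently by 5 mm while watching the force.

Request:
play_rows:
  plan:
    - [[0,0,0.007,0,0,0,255],[0.015,0,0.007,0,0,0,255],[0.025,0,0.007,0,0,0,255],[0.033,0,0.007,0,0,0,255]]

```text
time: 11.08
tool_pos: [0.4789, 0.1587, 0.1815]
eef_rot: [[-0.0, 0.253, -0.968], [-0.0, -0.968, -0.253], [-1.0, 0.0, 0.0]]
contact_force: [0.5, -0.2, -3.0]
finger_gap: 0.132
```

```bash
python3 -c "
from h import *
go((.4790,.1586,.162),-75.3)
p,d,c=grab('wrist','10')
crop('wrist','10',285,0,345,60,10,'w10a')
"
```

```text
t 11.07 pos [0.4789 0.1587 0.1815] yaw -75.35 gap 0.132 F [ 0.5  -0.22 -2.95] M [ 0.02  0.   -0.  ]
shift [ 0.13  0.   -0.  ] turn [-0.002  0.001 -0.   ]
```

View pics/w10a.png

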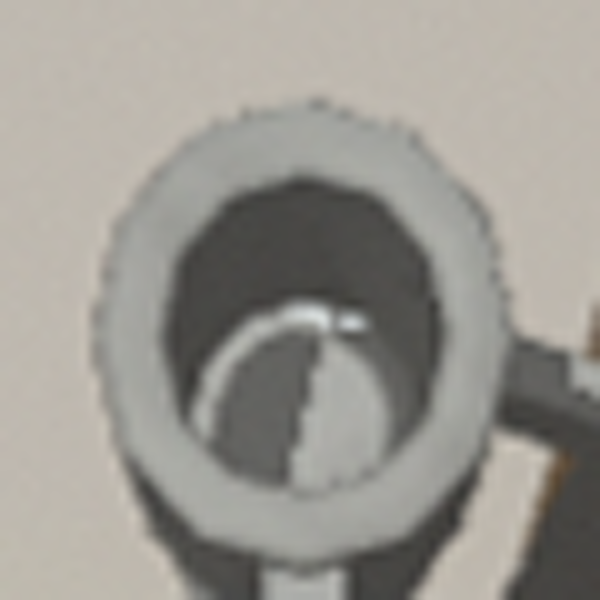

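The pin is now well centred in the bore and there is no contact force. Keep lowering.

Request:
play_rows:
  plan:
    - [[0.015,0,0,0,0,0,255],[0.025,0,0,0,0,0,255],[0.04,0,0,0,0,0,255],[0.04,0,0,0,0,0,255]]

```text
time: 11.62
tool_pos: [0.4788, 0.1586, 0.1752]
eef_rot: [[-0.001, 0.253, -0.968], [-0.0, -0.968, -0.253], [-1.0, 0.0, 0.001]]
contact_force: [-0.3, -0.4, -3.3]
finger_gap: 0.126
```

Request:
play_rows:
  plan:
    - [[0.02,0,0,0,0,0,255],[0.035,0,0,0,0,0,255],[0.05,0,0,0,0,0,255],[0.05,0,0,0,0,0,255]]

```text
time: 12.12
tool_pos: [0.4787, 0.1585, 0.1675]
eef_rot: [[-0.001, 0.253, -0.968], [-0.001, -0.968, -0.253], [-1.0, 0.0, 0.001]]
contact_force: [0.4, -0.0, -2.3]
finger_gap: 0.128
```

```bash
python3 -c "
from h import *
go((.4790,.1586,.162),-75.3)
p,d,c=grab('wrist','11')
crop('wrist','11',285,0,345,60,6,'w11a')
p,d,c=grab('side','11'); crop('side','11',270,130,370,240,4,'d11')
a=cv2.imread('pics/w11a.png');b=cv2.imread('pics/d11.png');h=min(a.shape[0],b.shape[0]);cv2.imwrite('pics/wd11.png',np.hstack([a[:h],b[:h]]))
"
```

```text
t 12.12 pos [0.4787 0.1585 0.1675] yaw -75.36 gap 0.128 F [ 0.41 -0.04 -2.27] M [-0.01  0.   -0.01]
shift [ 0.037 -0.    -0.002] turn [-0.002  0.002 -0.001]
```

View pics/wd11.png

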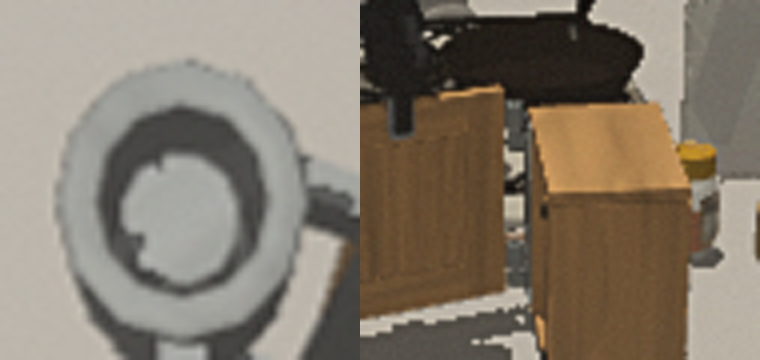

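Request:
play_rows:
  plan:
    - [[0.01,0,0,0,0,0,255],[0.02,0,0,0,0,0,255],[0.027,0,0,0,0,0,255],[0.027,0,0,0,0,0,255]]

```text
time: 12.72
tool_pos: [0.4788, 0.1585, 0.1636]
eef_rot: [[-0.001, 0.253, -0.968], [-0.001, -0.968, -0.253], [-1.0, 0.0, 0.001]]
contact_force: [-0.1, -0.1, -2.0]
finger_gap: 0.129
```

Request:
play_rows:
  plan:
    - [[0.006,0,0,0,0,0,255],[0.013,0,0,0,0,0,255],[0.013,0,0,0,0,0,255]]

```text
time: 13.1
tool_pos: [0.4788, 0.1585, 0.1617]
eef_rot: [[-0.001, 0.253, -0.968], [-0.0, -0.968, -0.253], [-1.0, 0.0, 0.001]]
contact_force: [-0.9, 1.2, 1.2]
finger_gap: 0.129
```

The vertical force changed from -2.5 N to +1.2 N, so it is touching. One more small step to confirm the seat.

Request:
play_rows:
  plan:
    - [[0.004,0,0,0,0,0,255],[0.004,0,0,0,0,0,255]]

```text
time: 13.35
tool_pos: [0.4788, 0.1585, 0.1613]
eef_rot: [[-0.001, 0.253, -0.968], [-0.0, -0.968, -0.253], [-1.0, -0.0, 0.001]]
contact_force: [-2.6, 0.1, 4.6]
finger_gap: 0.13
```

```bash
python3 -c "
from h import *
go((.4790,.1586,.162),-75.3)
p,d,c=grab('wrist','12')
W=cloud(d,c)
print('ring z',[W[v,u].round(4).tolist() for u,v in((298,33),(333,33),(315,13),(315,52))],'pin',W[38,315],'top',W[100:104,310:320].mean((0,1)))
p,d,c=grab('side','12'); crop('side','12',270,130,370,240,5,'d12')
p,d,c=grab('scene','12'); crop('scene','12',235,100,345,260,3.6,'s12')
"
```

```text
t 13.35 pos [0.4788 0.1585 0.1613] yaw -75.37 gap 0.13 F [-2.59  0.09  4.55] M [0.06 0.15 0.03]
shift [-0.004 -0.    -0.001] turn [-0.003  0.001  0.   ]
ring z [[0.5769, 0.1906, 0.1883], [0.5803, 0.1784, 0.187], [0.5847, 0.1863, 0.1872], [0.5726, 0.1832, 0.1867]] pin [0.57762426 0.18447539 0.1829938 ] top [0.55589047 0.17898892 0.2029317 ]
```

View pics/d12.png

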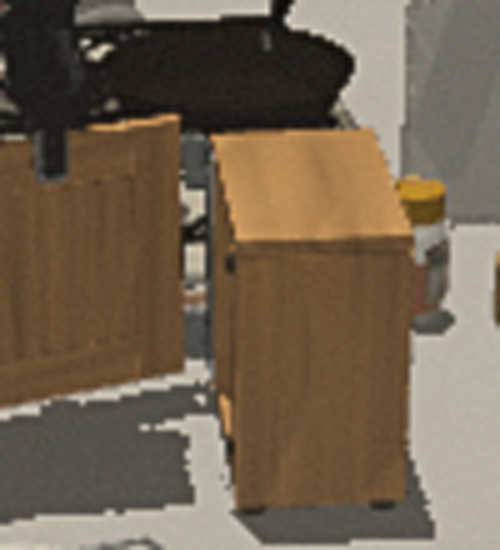

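View pics/s12.png

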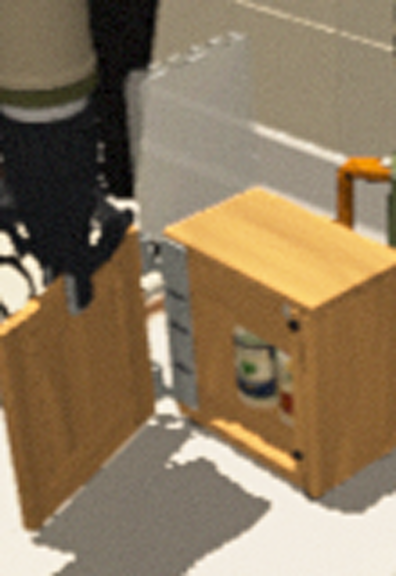

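It is seated: the sleeve top is at about z 0.187 (expected 0.188) and the upward force rose to 4.6 N. Release and lift clear.

Request:
play_rows:
  plan:
    - [[0,0,0,0,0,0,120],[0,0,0,0,0,0,120],[0,0,0,0,0,0,120],[0,0,0,0,0,0,120]]

```text
time: 14.0
tool_pos: [0.4788, 0.1585, 0.1613]
eef_rot: [[-0.001, 0.253, -0.968], [-0.0, -0.968, -0.253], [-1.0, -0.0, 0.001]]
contact_force: [0.9, -0.2, -0.2]
finger_gap: 0.534
```

Request:
play_rows:
  plan:
    - [[-0.1,0,0,0,0,0,120],[-0.25,0,0,0,0,0,120],[-0.4,0,0,0,0,0,120],[-0.45,0,0,0,0,0,120],[-0.45,0,0,0,0,0,120]]

```text
time: 14.62
tool_pos: [0.479, 0.1588, 0.2293]
eef_rot: [[0.0, 0.253, -0.967], [0.001, -0.967, -0.253], [-1.0, -0.001, -0.0]]
contact_force: [0.2, -0.1, -1.2]
finger_gap: 0.53
```

```bash
python3 -c "
from h import *
go((.42,.196,.23),-75.3)
p,d,c=grab('wrist','13')
crop('wrist','13',0,0,640,400,1.2,'w13')
p,d,c=grab('side','13'); crop('side','13',230,80,370,240,4,'d13')
"
```

```text
t 14.62 pos [0.479  0.1588 0.2293] yaw -75.35 gap 0.53 F [ 0.19 -0.15 -1.21] M [ 0.03 -0.03  0.04]
shift [-0.005 -0.34   0.318] turn [-0.002 -0.001  0.001]
```

View pics/w13.png

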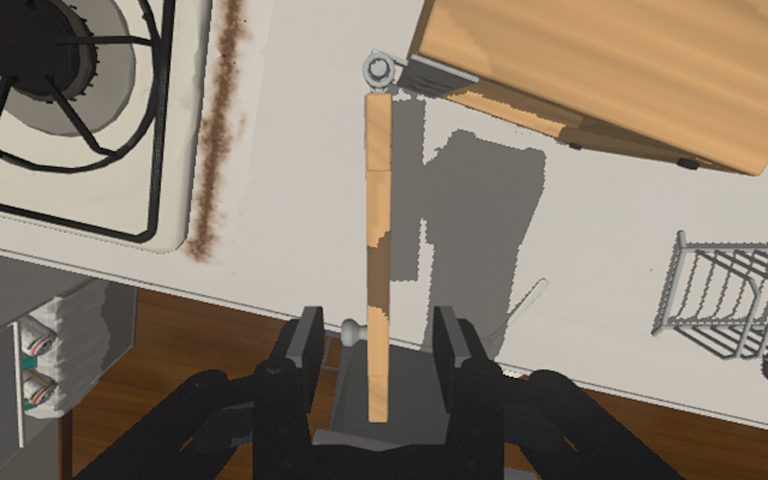

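View pics/d13.png

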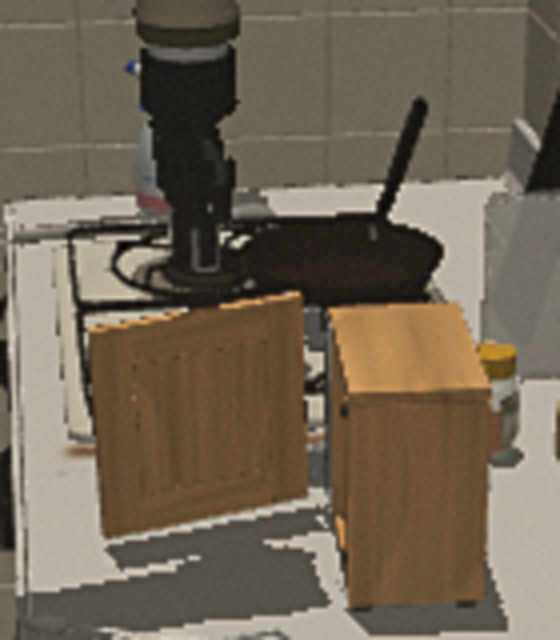

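The door hangs on its pins (pin top visible in the sleeve at (378,70)) and the jaws are clear. Now I go to the outer side, near the free edge, with shut fingers.

Request:
play_rows:
  plan:
    - [[0,-0.15,0.1,0,0,0,255],[0,-0.34,0.25,0,0,0,255],[0,-0.34,0.32,0,0,0,255],[0,-0.34,0.32,0,0,0,255]]

```text
time: 15.22
tool_pos: [0.4187, 0.1953, 0.2281]
eef_rot: [[-0.002, 0.253, -0.967], [-0.001, -0.967, -0.253], [-1.0, 0.0, 0.002]]
contact_force: [-0.2, 0.1, -0.2]
finger_gap: -0.002
```

Request:
play_rows:
  plan:
    - [[0.1,0,0,0,0,0,255],[0.25,0,0,0,0,0,255],[0.4,0,0,0,0,0,255],[0.42,0,0,0,0,0,255]]

```text
time: 15.72
tool_pos: [0.4184, 0.194, 0.1634]
eef_rot: [[-0.004, 0.251, -0.968], [-0.003, -0.968, -0.251], [-1.0, 0.002, 0.005]]
contact_force: [-0.2, 0.2, 0.1]
finger_gap: -0.001
```

```bash
cat >> h.py <<'E'
H=np.array([.5788,.1850])
def arc(th,off,r,z=.166):
    # th: door direction angle from hinge to free edge (deg); off from mid-plane on outer side
    a=np.radians(th); e=np.array([np.cos(a),np.sin(a)]); n=np.array([np.sin(a),-np.cos(a)]) # outer side (before ccw motion)
    p=H+r*e+off*n; return (p[0],p[1],z), th-270.0
E
python3 -c "
from h import *
for th in (194.7,):
    p,y=arc(th,.02,.15); print(p,y); go(p,y)
p,d,c=grab('wrist','14')
crop('wrist','14',0,0,640,400,1.2,'w14')
"
```

```text
(np.float64(0.4286346781919223), np.float64(0.1662816633677967), 0.166) -75.30000000000001
t 15.72 pos [0.4184 0.194  0.1634] yaw -75.44 gap -0.001 F [-0.21  0.21  0.07] M [ 0.   -0.11 -0.04]
shift [-0.017  0.196 -0.019] turn [-0.005  0.01  -0.004]
```

View pics/w14.png

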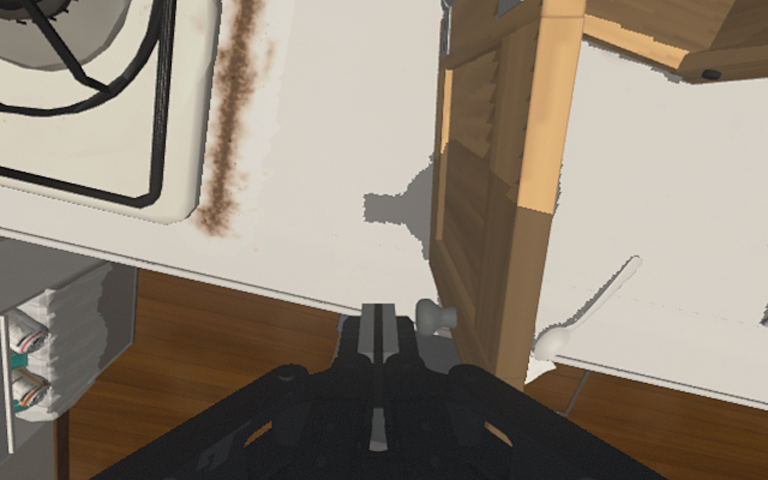

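```bash
python3 -c "
from h import *
c=dict(np.load('pics/wrist14_c.npz'));d=np.load('pics/wrist14.npy');W=cloud(d,c)
R=Rt(-75.44); o=np.array([.4184,.194,.1634])
for (u,v) in((400/1.2,340/1.2),(408/1.2,330/1.2),(350/1.2,330/1.2),(460/1.2,375/1.2),(480/1.2,370/1.2),(500/1.2,385/1.2),(530/1.2,400/1.2),(395/1.2,310/1.2)):
    q=W[int(v),int(u)]; print(int(u),int(v),((q-o)@R*1000).round(0), 'z',q[2].round(3))
"
```

```text
333 283 [-37.   7.  -6.] z 0.201
340 275 [-30.  11.  -6.] z 0.193
291 275 [-30. -11.  -5.] z 0.193
383 312 [-64.  23. -12.] z 0.227
400 308 [-61.  30. -11.] z 0.224
416 320 [-69.  33. -12.] z 0.232
441 333 [-73.  39. -11.] z 0.237
329 258 [164.  16.  92.] z -0.001
```

```bash
cat >> h.py <<'E'
def arcrows(ths,off,r,z):
    s=env.state(); R=s['eef_rot']
    print("t",round(s['time'],2),"pos",s['tool_pos'].round(4),"yaw",np.degrees(np.arctan2(R[1,1],R[0,1])).round(2),"F",s['contact_force'].round(2))
    for th in ths:
        p,y=arc(th,off,r,z); d=R.T@(np.array(p)-s['tool_pos'])/.15; rv=Ro.from_matrix(R.T@Rt(y)).as_rotvec()/.5
        print(th,[float(q) for q in np.r_[d,rv].round(3)])
E
python3 -c "
from h import *
arcrows((194.7,195,199,203,207),.020,.15,.172)"
```

```text
t 15.78 pos [0.4187 0.1942 0.1639] yaw -75.43 F [-0.22 -0.47 -0.32]
194.7 [-0.053, 0.197, -0.017, -0.005, 0.008, -0.004]
195 [-0.053, 0.202, -0.016, -0.015, 0.008, -0.003]
199 [-0.053, 0.272, -0.01, -0.155, 0.008, -0.003]
203 [-0.053, 0.342, -0.009, -0.294, 0.008, -0.003]
207 [-0.053, 0.413, -0.012, -0.434, 0.008, -0.003]
```

Request:
play_rows:
  plan:
    - [[-0.05,0.1,-0.017,0,0.008,0,255],[-0.053,0.18,-0.016,0,0.008,0,255],[-0.053,0.22,-0.012,-0.05,0.008,0,255],[-0.053,0.272,-0.01,-0.155,0.008,0,255],[-0.053,0.342,-0.009,-0.294,0.008,0,255]]

```text
time: 16.4
tool_pos: [0.433, 0.1446, 0.1722]
eef_rot: [[0.001, 0.394, -0.919], [-0.001, -0.919, -0.394], [-1.0, 0.001, -0.0]]
contact_force: [-0.9, 0.4, 0.6]
finger_gap: -0.0
```

```bash
python3 -c "
from h import *
arcrows((203,207,211,215,219,223),.020,.15,.172)
p,d,c=grab('wrist','15')
crop('wrist','15',0,0,640,400,1.2,'w15')
"
```

```text
t 16.4 pos [0.433  0.1446 0.1722] yaw -66.81 F [-0.86  0.4   0.55]
203 [0.002, -0.001, -0.0, 0.007, -0.001, -0.002]
207 [0.002, 0.069, 0.007, -0.133, -0.001, -0.002]
211 [0.002, 0.139, 0.009, -0.273, -0.0, -0.002]
215 [0.002, 0.21, 0.006, -0.412, -0.0, -0.002]
219 [0.002, 0.28, -0.001, -0.552, -0.0, -0.002]
223 [0.002, 0.349, -0.014, -0.692, -0.0, -0.002]
```

View pics/w15.png

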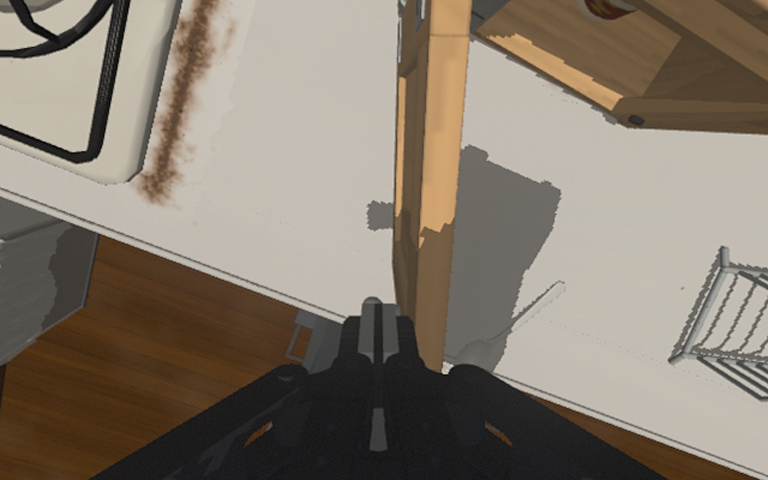

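The finger's back is against the outer face near (410,350) and the door follows. Keep pushing along the arc.

Request:
play_rows:
  plan:
    - [[0.002,0.069,0.007,-0.133,0,0,255],[0.002,0.139,0.009,-0.273,0,0,255],[0.002,0.21,0.006,-0.412,0,0,255],[0.002,0.28,-0.001,-0.552,0,0,255],[0.002,0.349,-0.014,-0.692,0,0,255]]

```text
time: 17.08
tool_pos: [0.456, 0.0957, 0.1724]
eef_rot: [[0.001, 0.685, -0.729], [-0.001, -0.729, -0.685], [-1.0, 0.002, -0.0]]
contact_force: [0.3, 0.4, -0.5]
finger_gap: 0.002
```

```bash
python3 -c "
from h import *
arcrows((223,227,231,235,239,243),.020,.15,.172)
p,d,c=grab('wrist','16')
crop('wrist','16',0,0,640,400,1.2,'w16')
"
```

```text
t 17.07 pos [0.456  0.0957 0.1724] yaw -46.77 F [ 0.31  0.41 -0.52]
223 [0.003, -0.01, -0.005, 0.008, -0.001, -0.003]
227 [0.003, 0.06, 0.002, -0.132, -0.001, -0.003]
231 [0.003, 0.13, 0.005, -0.271, -0.001, -0.003]
235 [0.003, 0.201, 0.002, -0.411, -0.001, -0.003]
239 [0.003, 0.271, -0.006, -0.551, -0.0, -0.003]
243 [0.004, 0.34, -0.018, -0.69, -0.0, -0.003]
```

View pics/w16.png

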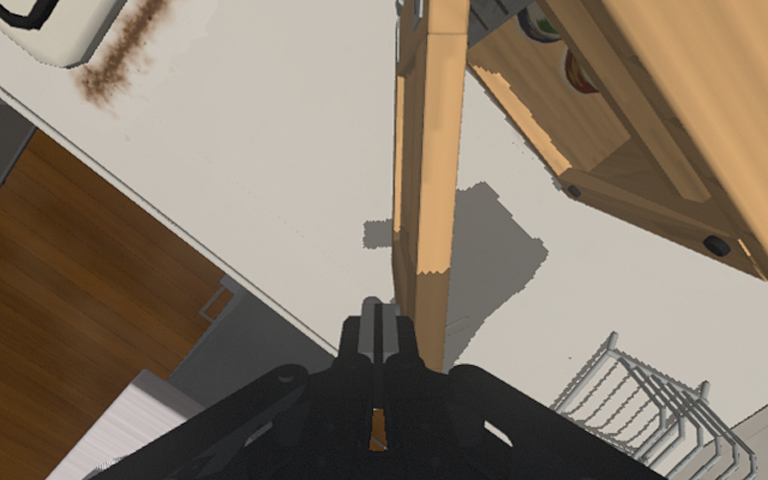

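Request:
play_rows:
  plan:
    - [[0.003,0.06,0.002,-0.132,0,0,255],[0.003,0.13,0.005,-0.271,0,0,255],[0.003,0.201,0.002,-0.411,0,0,255],[0.003,0.271,-0.006,-0.551,0,0,255],[0.003,0.34,-0.018,-0.69,0,0,255]]

```text
time: 17.75
tool_pos: [0.4939, 0.0594, 0.1725]
eef_rot: [[0.003, 0.892, -0.452], [-0.001, -0.452, -0.892], [-1.0, 0.003, -0.0]]
contact_force: [0.1, -0.1, 0.6]
finger_gap: 0.0
```

```bash
python3 -c "
from h import *
arcrows((246,249,252,255,258),.020,.15,.172)
"
```

```text
t 17.75 pos [0.4939 0.0594 0.1725] yaw -26.84 F [ 0.06 -0.08  0.55]
246 [0.003, 0.043, 0.003, -0.099, -0.0, -0.006]
249 [0.003, 0.096, 0.006, -0.204, -0.0, -0.006]
252 [0.004, 0.149, 0.006, -0.309, -0.0, -0.006]
255 [0.004, 0.202, 0.003, -0.413, 0.0, -0.006]
258 [0.004, 0.254, -0.002, -0.518, 0.0, -0.006]
```

Request:
play_rows:
  plan:
    - [[0.003,0.043,0.003,-0.099,0,-0.005,255],[0.003,0.096,0.006,-0.204,0,-0.005,255],[0.004,0.149,0.006,-0.309,0,-0.005,255],[0.004,0.202,0.003,-0.413,0,-0.005,255],[0.004,0.23,0,-0.465,0,-0.005,255]]

```text
time: 18.38
tool_pos: [0.5248, 0.0439, 0.1721]
eef_rot: [[0.0, 0.972, -0.234], [-0.0, -0.234, -0.972], [-1.0, 0.0, -0.0]]
contact_force: [0.2, -0.4, -1.2]
finger_gap: 0.003
```

```bash
python3 -c "
from h import *
arcrows((258,260,262,263.5,265,266.7),.020,.15,.172)
p,d,c=grab('wrist','17')
crop('wrist','17',0,0,640,400,1.2,'w17')
p,d,c=grab('scene','17'); crop('scene','17',235,80,365,260,3.3,'s17')
"
```

```text
t 18.38 pos [0.5248 0.0439 0.1721] yaw -13.54 F [ 0.15 -0.35 -1.24]
258 [0.0, 0.023, 0.004, -0.054, -0.0, -0.001]
260 [0.0, 0.058, 0.007, -0.123, -0.0, -0.001]
262 [0.0, 0.093, 0.009, -0.193, -0.0, -0.001]
263.5 [0.0, 0.12, 0.01, -0.246, -0.0, -0.001]
265 [0.0, 0.146, 0.01, -0.298, -0.0, -0.001]
266.7 [0.0, 0.176, 0.009, -0.357, -0.0, -0.001]
```

View pics/w17.png

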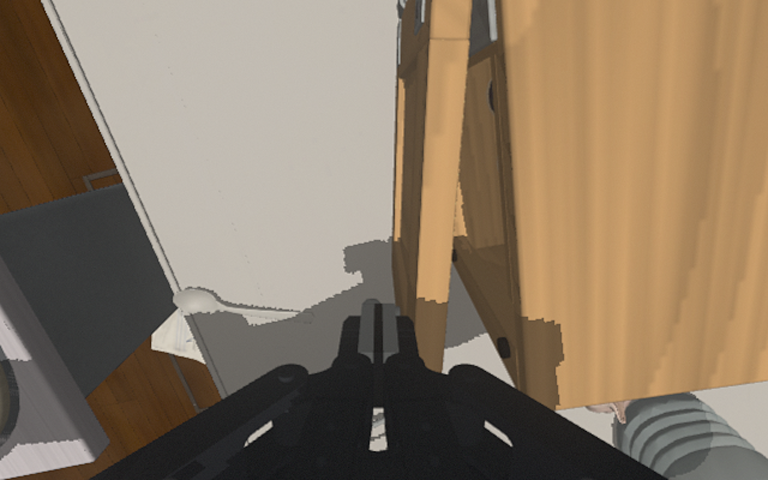

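View pics/s17.png

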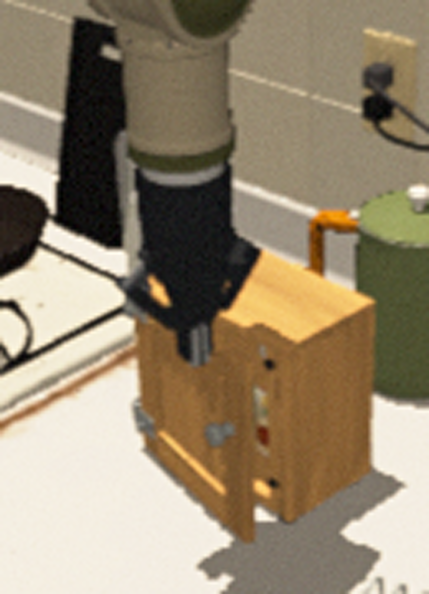

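About 10° of swing remains. Finish slowly and feel for the bumpers.

Request:
play_rows:
  plan:
    - [[0,0.023,0.004,-0.054,0,0,255],[0,0.045,0.006,-0.1,0,0,255],[0,0.07,0.008,-0.15,0,0,255],[0,0.093,0.009,-0.193,0,0,255],[0,0.12,0.01,-0.246,0,0,255]]

```text
time: 19.1
tool_pos: [0.5422, 0.0381, 0.172]
eef_rot: [[0.0, 0.994, -0.112], [-0.0, -0.112, -0.994], [-1.0, 0.0, 0.0]]
contact_force: [0.9, 0.6, 0.1]
finger_gap: 0.001
```

```bash
python3 -c "
from h import *
arcrows((263.5,265,266,266.7,268),.020,.15,.172)
p,d,c=grab('wrist','18')
crop('wrist','18',0,0,640,400,1.2,'w18')
"
```

```text
t 19.1 pos [0.5422 0.0381 0.172 ] yaw -6.43 F [0.9  0.56 0.11]
263.5 [0.0, -0.002, -0.001, 0.002, 0.0, -0.001]
265 [0.0, 0.024, 0.002, -0.05, 0.0, -0.001]
266 [0.0, 0.042, 0.004, -0.085, 0.0, -0.001]
266.7 [0.0, 0.054, 0.005, -0.109, 0.0, -0.001]
268 [0.0, 0.077, 0.007, -0.155, 0.0, -0.001]
```

View pics/w18.png

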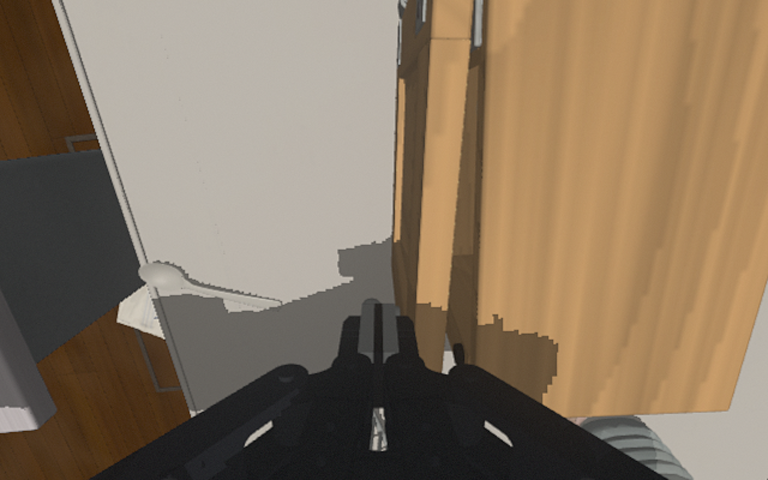

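Request:
play_rows:
  plan:
    - [[0,0.015,0.001,-0.03,0,0,255],[0,0.03,0.003,-0.06,0,0,255],[0,0.042,0.004,-0.085,0,0,255],[0,0.054,0.005,-0.109,0,0,255]]

```text
time: 19.65
tool_pos: [0.5509, 0.0362, 0.1721]
eef_rot: [[0.001, 0.998, -0.056], [-0.0, -0.056, -0.998], [-1.0, 0.001, 0.0]]
contact_force: [1.0, 0.7, 0.1]
finger_gap: -0.001
```

Request:
play_rows:
  plan:
    - [[0,0.01,0,0,0,0,255],[0,0.02,0,0,0,0,255],[0,0.03,0,0,0,0,255]]

```text
time: 20.02
tool_pos: [0.5522, 0.036, 0.1718]
eef_rot: [[-0.005, 0.998, -0.056], [-0.0, -0.056, -0.998], [-1.0, -0.005, 0.0]]
contact_force: [-13.8, 1.2, 10.6]
finger_gap: -0.002
```

```bash
python3 -c "
from h import *
arcrows((266.7,),.020,.15,.172)
p,d,c=grab('wrist','19')
crop('wrist','19',0,0,640,400,1.2,'w19')
"
```

```text
t 20.02 pos [0.5522 0.036  0.1718] yaw -3.2 F [-13.8    1.21  10.61]
266.7 [-0.001, -0.013, -0.002, 0.003, 0.001, 0.011]
```

View pics/w19.png

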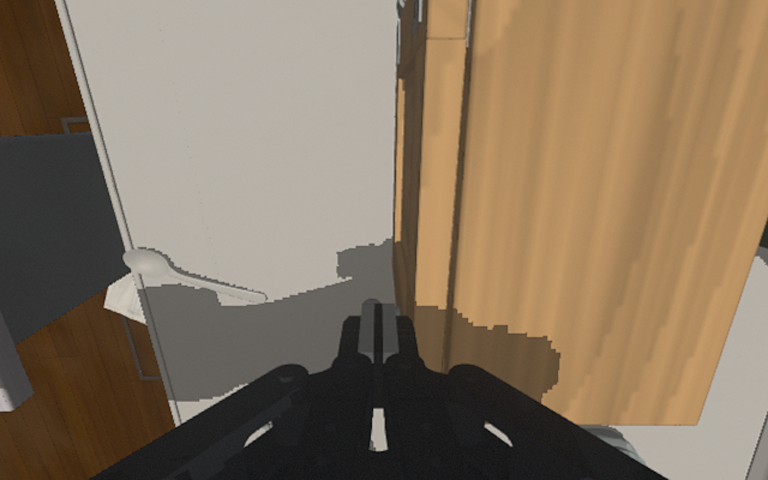

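The door has met the bumpers (-14 N). I'll back straight off and check.

Request:
play_rows:
  plan:
    - [[0,-0.03,0,0,0,0,255],[0,-0.06,0,0,0,0,255],[0,-0.15,0,0,0,0,255],[0,-0.3,0,0,0,0,255]]

```text
time: 20.58
tool_pos: [0.5067, 0.0385, 0.172]
eef_rot: [[-0.005, 0.998, -0.056], [-0.0, -0.056, -0.998], [-1.0, -0.005, 0.0]]
contact_force: [0.2, -0.4, 0.4]
finger_gap: -0.001
```

Request:
play_rows:
  plan:
    - [[-0.2,-0.1,0,0,0,0,255],[-0.5,-0.2,0,0,0,0,255],[-0.8,-0.3,0,0,0,0,255],[-1,-0.3,0,0,0,0,255],[-1,-0.3,0,0,0,0,255]]

```text
time: 21.2
tool_pos: [0.4629, 0.0413, 0.3242]
eef_rot: [[-0.0, 0.998, -0.056], [0.002, -0.056, -0.998], [-1.0, -0.0, -0.002]]
contact_force: [0.4, -0.7, -0.4]
finger_gap: 0.002
```

```bash
python3 -c "
from h import *
arcrows((266.7,),.020,.15,.172)
p,d,c=grab('wrist','20')
crop('wrist','20',0,0,640,400,1.2,'w20')
W=cloud(d,c);z=W[...,2]
def rect(m,nm):
    m=m.astype(np.uint8); m[240:]=0
    k,l,st,ce=cv2.connectedComponentsWithStats(m); i=1+np.argmax(st[1:,4]); q=W[l==i]
    r=cv2.minAreaRect((q[:,:2]*1000).astype(np.float32)); print(nm,len(q),[np.round(v,1) for v in r],cv2.boxPoints(r).round(1).tolist(),np.median(q[:,2]))
rect((z>.2)&(z<.21)&(W[...,0]<.6),'door'); rect((z>.189)&(z<.1985)&(W[...,0]>.55),'cab')
p,d,c=grab('scene','20'); crop('scene','20',235,80,445,340,2.2,'s20')
p,d,c=grab('side','20'); crop('side','20',230,110,420,300,2.5,'d20')
"
```

```text
t 21.2 pos [0.4629 0.0413 0.3242] yaw -3.19 F [ 0.39 -0.7  -0.38]
266.7 [1.014, 0.583, 0.002, 0.004, -0.003, 0.001]
door 2709 [array([572. ,  83.6]), array([178.3,  12.8]), np.float64(85.9)] [[559.2000122070312, -4.900000095367432], [572.0, -5.800000190734863], [584.7000122070312, 172.0], [571.9000244140625, 173.0]] 0.20161688115837337
cab 26180 [array([637.1,  76.2]), array([179.6, 111.1]), np.float64(86.5)] [[576.0999755859375, -10.100000381469727], [687.0999755859375, -16.899999618530273], [698.0999755859375, 162.39999389648438], [587.0999755859375, 169.1999969482422]] 0.19513982486705203
```

View pics/w20.png

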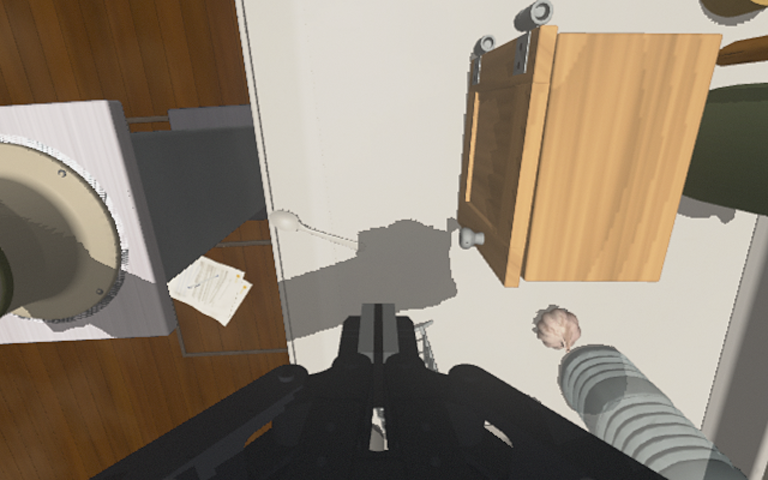

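View pics/s20.png

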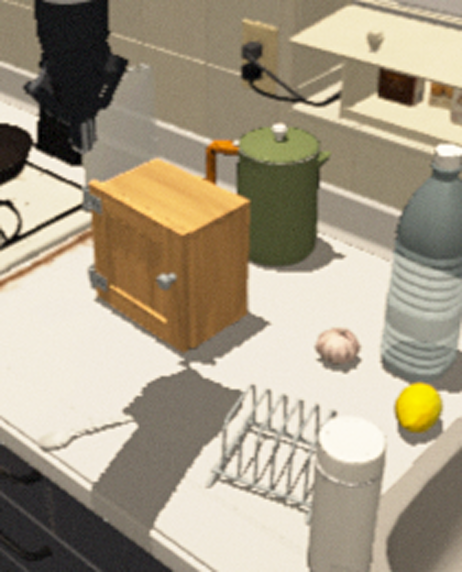

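View pics/d20.png

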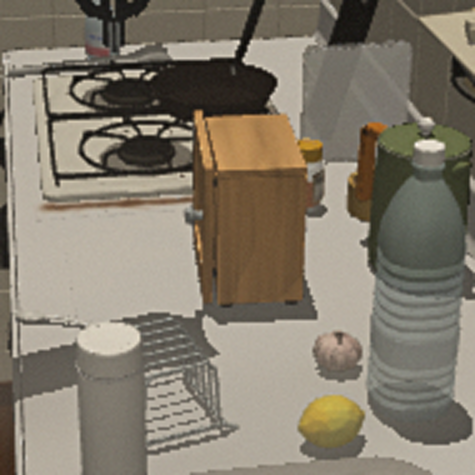

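The door looks shut. I'll check the gap to the cabinet front more precisely.

```bash
python3 -c "
from h import *
crop('wrist','20',415,190,455,245,10,'w20a')
crop('wrist','20',430,0,490,50,10,'w20b')
"
```

```text
(no output)
```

View pics/w20a.png

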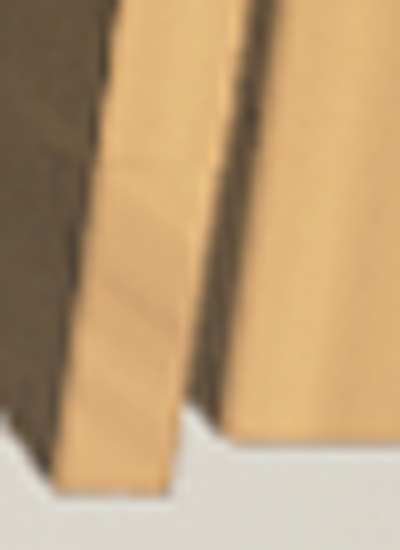

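View pics/w20b.png

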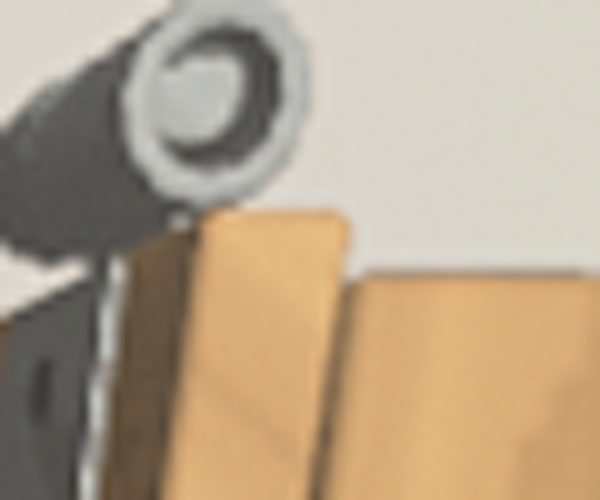

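```bash
python3 -c "
from h import *
c=dict(np.load('pics/wrist20_c.npz'))
f=lambda x0,y0,x,y,z: plane(c,x0+(x+.5)/10-.5,y0+(y+.5)/10-.5,z)
ex=np.array([.9983,-.0576])
for nm,x0,y0,dx,cx,y in(('free',415,190,192,220,400),('mid',415,190,248,272,30),('hinge',430,0,345,358,290),('hinge2',430,0,313,330,480)):
    D=f(x0,y0,dx,y,.204)[:2];C=f(x0,y0,cx,y,.196)[:2]
    # compare along ex after moving along front line
    print(nm,D,C,'gap',((C-D)@ex*1000).round(2))
print(go((.4,.0413,.3242),-3.3))
"
```

```text
free [ 0.57085297 -0.00063586] [ 0.57657138 -0.0043859 ] gap 5.92
mid [0.5736143  0.03537234] [0.57893914 0.03269202] gap 5.47
hinge [0.5835704  0.16642333] [0.58799146 0.16760686] gap 4.35
hinge2 [0.5823043  0.15324887] [0.58702753 0.1540317 ] gap 4.67
t 21.35 pos [0.4617 0.0411 0.3213] yaw -3.2 gap 0.001 F [-0.1   0.65  0.03] M [ 0.01 -0.03 -0.01]
shift [-0.017 -0.411  0.022] turn [0.004 0.001 0.012]
None
```

The gap is about 4.4 mm at the hinge end and 5.9 mm at the free end, where 4 mm is nominal. So the free edge may have eased off a millimetre or so. I'll press lightly once more near the free edge, then withdraw slowly.

```bash
python3 -c "
from h import *
for o in (.06,.03): arcrows((266.7,),o,.16,.178)
"
```

```text
t 21.35 pos [0.4617 0.0411 0.3213] yaw -3.2 F [-0.1   0.65  0.03]
266.7 [0.954, 0.33, 0.064, 0.004, 0.001, 0.012]
t 21.35 pos [0.4617 0.0411 0.3213] yaw -3.2 F [-0.1   0.65  0.03]
266.7 [0.952, 0.53, 0.064, 0.004, 0.001, 0.012]
```

Request:
play_rows:
  plan:
    - [[0.3,0.2,0.06,0,0,0.01,255],[0.6,0.3,0.06,0,0,0.01,255],[0.9,0.33,0.06,0,0,0.01,255],[0.95,0.33,0.06,0,0,0.01,255],[0.95,0.45,0.06,0,0,0.01,255]]

```text
time: 21.98
tool_pos: [0.5261, 0.028, 0.1778]
eef_rot: [[-0.005, 0.998, -0.056], [-0.001, -0.056, -0.998], [-1.0, -0.005, 0.001]]
contact_force: [0.7, -0.2, 0.7]
finger_gap: 0.003
```

```bash
python3 -c "
from h import *
arcrows((266.7,),.020,.16,.178)
"
```

```text
t 21.98 pos [0.5261 0.028  0.1778] yaw -3.22 F [ 0.67 -0.23  0.71]
266.7 [-0.002, 0.157, 0.002, 0.003, 0.003, 0.009]
```

Request:
play_rows:
  plan:
    - [[0,0.06,0,0,0,0.01,255],[0,0.12,0,0,0,0.01,255],[0,0.145,0,0,0,0.01,255],[0,0.155,0,0,0,0.01,255],[0,0.16,0,0,0,0.01,255]]

```text
time: 22.6
tool_pos: [0.5499, 0.0267, 0.1778]
eef_rot: [[0.0, 0.998, -0.056], [-0.001, -0.056, -0.998], [-1.0, 0.0, 0.001]]
contact_force: [0.4, -0.3, -0.4]
finger_gap: -0.002
```

Request:
play_rows:
  plan:
    - [[0,0.005,0,0,0,0,255],[0,0.01,0,0,0,0,255]]

```text
time: 22.85
tool_pos: [0.5513, 0.0267, 0.1778]
eef_rot: [[-0.0, 0.998, -0.056], [-0.001, -0.056, -0.998], [-1.0, 0.0, 0.001]]
contact_force: [0.2, -0.0, 0.1]
finger_gap: 0.001
```

Request:
play_rows:
  plan:
    - [[0,0.005,0,0,0,0,255],[0,0.01,0,0,0,0,255]]

```text
time: 23.1
tool_pos: [0.5524, 0.0266, 0.1777]
eef_rot: [[-0.001, 0.998, -0.056], [-0.001, -0.056, -0.998], [-1.0, -0.001, 0.001]]
contact_force: [-2.2, 1.4, 0.9]
finger_gap: 0.001
```

Request:
play_rows:
  plan:
    - [[0,0.005,0,0,0,0,255],[0,0.008,0,0,0,0,255]]

```text
time: 23.35
tool_pos: [0.5526, 0.0265, 0.1776]
eef_rot: [[-0.003, 0.998, -0.056], [-0.001, -0.056, -0.998], [-1.0, -0.003, 0.001]]
contact_force: [-6.2, 0.2, 3.8]
finger_gap: 0.0
```

The bumper was felt gently (-6 N, stiff). Withdraw slowly, then look.

Request:
play_rows:
  plan:
    - [[0,-0.008,0,0,0,0,255],[0,-0.02,0,0,0,0,255],[0,-0.04,0,0,0,0,255],[0,-0.1,0,0,0,0,255],[0,-0.25,0,0,0,0,255]]

```text
time: 23.98
tool_pos: [0.515, 0.0286, 0.1776]
eef_rot: [[-0.002, 0.998, -0.056], [-0.001, -0.056, -0.998], [-1.0, -0.002, 0.001]]
contact_force: [0.1, 0.1, 0.8]
finger_gap: 0.001
```

Request:
play_rows:
  plan:
    - [[-0.2,-0.2,0,0,0,0,255],[-0.5,-0.3,0,0,0,0,255],[-0.8,-0.3,0,0,0,0,255],[-0.97,-0.3,0,0,0,0,255],[-0.97,-0.3,0,0,0,0,255]]

```text
time: 24.6
tool_pos: [0.4708, 0.0315, 0.3249]
eef_rot: [[0.002, 0.998, -0.056], [0.0, -0.056, -0.998], [-1.0, 0.002, -0.0]]
contact_force: [-0.0, -0.1, -0.5]
finger_gap: -0.001
```

```bash
python3 -c "
from h import *
arcrows((266.7,),.020,.15,.172)
p,d,c=grab('wrist','21')
crop('wrist','21',380,0,540,250,3,'w21')
W=cloud(d,c);z=W[...,2]
def rect(m,nm):
    m=m.astype(np.uint8); m[250:]=0
    k,l,st,ce=cv2.connectedComponentsWithStats(m); i=1+np.argmax(st[1:,4]); q=W[l==i]
    r=cv2.minAreaRect((q[:,:2]*1000).astype(np.float32)); print(nm,len(q),[np.round(v,1) for v in r],cv2.boxPoints(r).round(1).tolist(),np.median(q[:,2]))
rect((z>.2)&(z<.21)&(W[...,0]<.6),'door'); rect((z>.189)&(z<.1985)&(W[...,0]>.55),'cab')
p,d,c=grab('side','21'); crop('side','21',300,140,370,240,6,'d21')
crop('wrist','21',415,185,460,245,10,'w21a')
"
```

```text
t 24.6 pos [0.4708 0.0315 0.3249] yaw -3.2 F [-0.01 -0.07 -0.53]
266.7 [1.02, 0.525, -0.062, 0.003, -0.0, -0.003]
door 2713 [array([572. ,  86.3]), array([172.9,  12.8]), np.float64(85.8)] [[559.2000122070312, 0.5], [572.0, -0.4000000059604645], [584.7999877929688, 172.0], [572.0, 173.0]] 0.20167721461182245
cab 26866 [array([637.1,  76. ]), array([180.5, 111.1]), np.float64(86.4)] [[576.0, -10.600000381469727], [686.9000244140625, -17.600000381469727], [698.2999877929688, 162.60000610351562], [587.2999877929688, 169.5]] 0.1951260768402139
```

View pics/w21.png

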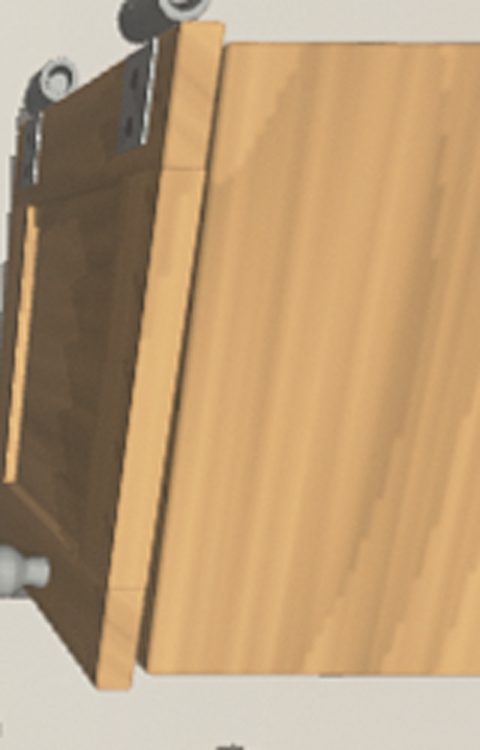

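View pics/d21.png

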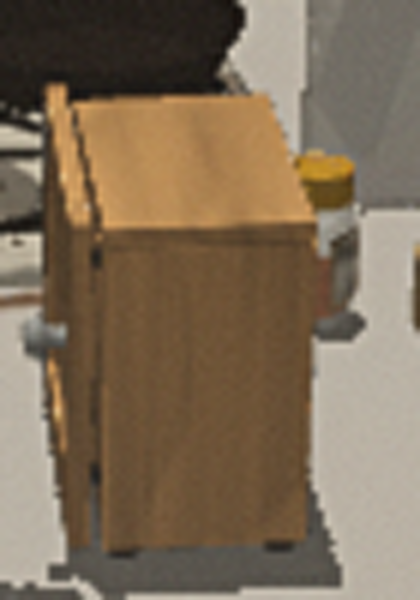

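View pics/w21a.png

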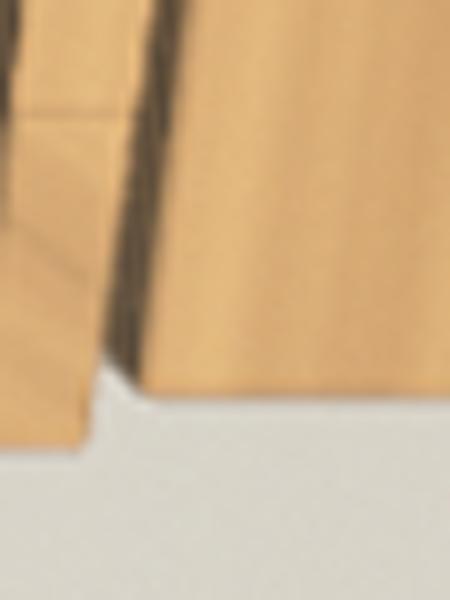

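The gap didn't change after the second light press, and the side view shows both bumpers bridging it. So the door rests on its bumpers, within hinge-pin play. The arm is clear, so I'm handing it in.

```bash
python3 -c "
from rig import workorder
print(workorder.sign_off())"
```

```text
the job is handed in; nothing more can be done
None
```

The door is hung on both hinge pins and swung shut, and the job was handed in at about 25 s of the 66 s allowed. The arm was clear and touching nothing.

**What I did:**
- I lifted the door out of the rack by its top edge and carried it across about 72° open.
- Watching the upper pin through the sleeve bore, I moved the door about 1.5 mm to centre it. I then lowered it in small steps until it sat on the lugs. The highest force while seating was about 5 N.
- I let go and pushed the outer face shut with closed fingers. It met the bumpers at about 14 N sideways with 11 N upward. A gentle second press read about 6 N.

**Last checks:**
- **Seating:** before the swing, the upper sleeve's top was at z ≈ 0.187 m, against 0.188 expected. The last view put the door's top edge about 2 mm under nominal, but that camera also reads the cabinet about 1 mm low.
- **Door shut:** both bumpers appear to bridge the gap in the side view. The gap measured about 4.4 mm at the hinge end and 5.9 mm at the free edge, against 4 mm nominal. That is roughly 0.5° and looked the same after the second press, so I put it down to play on the pins and camera error.
- **Other things:** nothing else was touched, and in the last pictures they looked unmoved; I did not measure them again.

**What went wrong or disagreed:**
- The first grip closed just above the door without harm. The fingertips stood about 14 mm behind the reported tool point, not 22 mm ahead as stated. I went 36 mm lower and gripped again.
- I don't know what caused the 11 N upward force. The gripper's linkage may have brushed the top of the door or cabinet.

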